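# Batch the squash into the rice tub and log it

### The arm

A 6-joint arm with a two-finger parallel gripper is mounted at the origin on the work surface. World frame = base frame: x ahead of the robot, y to its left, z up, the work surface at z = 0. Lengths are in m, angles in rad, forces in N, time in s.
With the tool pointing down it reaches from about 0.35 to 0.725 m from the base axis. Payload 4.3 kg.
Tool frame: the origin (TCP) lies on the centre line of the jaws, within the pads' length; the fingertips stand 8 mm ahead of it and the grasp point (between the pads) lies 11 mm behind it; z points along the fingers, y is the line along which they close (so a half turn about z gives the same grasp; the last joint's range is limited). The gripper opens to 85 mm and grips with 20 to 120 N. Pads are 22 mm wide; open, the fingers measure 114 mm over their backs; the gripper's body (76 mm by 85 mm) begins 54 mm behind the grasp point. The pads swing forward as they close: fully open they stand 13 mm farther back than shut.
Start: joints at [-1.333, 0.377, 0.081, 1.274, 0, 1.46], TCP at [0.196, -0.541, 0.239] pointing down, gripper open.
Joint ranges: [-2.72, 2.72], [-0.84, 1.66], [-1.02, 1.22], [-1.77, 2.12], [-1.37, 1.28], [-3.14, 3.14]. Speed limits (rad/s): [2.57, 2.57, 3.14, 3.14, 3.14, 3.14].

### API

Orientations are given as a 3x3 rotation matrix whose columns are the frame's x, y, z axes.
In Python, from workcell import sensors, vision, r gives the robot as it stands. The module is installed in compiled form; this text tells all that it offers.
- The arm moves only by the tool apply_moves, never from a script. Its argument "deltas" is a list of rows, each a list of 7 numbers: the shift along the tool's x, y, z in cm, then the turn, a rotation vector about the tool's x, y, z in rad, then the finger opening in cm, from 0 to 8.54. A call has 1 to 5 rows; each row is the pose to reach, as a shift and turn from the pose commanded when the call began, along the tool's axes at that moment; what a row does not reach only later rows make up. A row lasts 1/8 s, in which the tool goes at most 62.5 mm and 10.7 degrees, less where a joint would pass 70% of its speed; a pose out of reach is approached as far as the arm can. A call with a gripper value outside its range is refused whole. The fingers move at their own pace and stop on an object; "squeeze" is the grip in N (left out, the last holds). Time passes only in rows, so rows that repeat a pose let the fingers close. It gives the time, the measured TCP pose, the force, the opening and the grip force at its end, in the units of the state.
- sensors.get_obs(): the state, without advancing time (a new reading comes with each control period).
- vision.read_camera(name): name is "side" or "top"; returns the picture (420x560x3 uint8, red, green, blue); there is no depth.
- vision.camera_info(name): a dict with "mtx" (3x3 intrinsics, pixels), "D" ([k1, k2, p1, p2, k3] as OpenCV has them; the pictures are not rectified), "cam_to_world" (4x4, takes a point from camera to world coordinates). Camera axes: x right, y down, z forward; pixel columns grow to the right and rows downward; lengths in m; the calibration is good to about 2 mm. A picture is of the moment at which its call begins. camera_info takes no time and is no camera call.
- r.finish_job(): hands the job in; it is judged then, once.
The state is a dict: "time": time; "joint_pos": joint angles; "joint_velocities": joint speeds; "joint_efforts": joint torques, N m; "position": TCP position; "eef_rot": TCP orientation; "contact_force": force on the tool from outside, world axes, zero at the start; "moment": the same for the moment, N m; "width": opening from 0.0 (shut) to 1.0 (fully open); "grasp_force": force on a finger pad.
Only numpy, scipy, OpenCV 4.12 (cv2) and the standard library are available. Lean on these libraries where they do the work, as an engineer would, in place of code of your own. Each camera call takes 0.05 s, during which the arm holds its last target. There are 200 camera calls.

### The job

Put every chunk of squash that lies on the counter into the steel prep pan, then lift the pan by its handle bar, tip the chunks over its spout into the wooden rice tub so that they all end up inside it, and stand the empty pan back on its green mat. Then log the batch: pick up the scanner, point its window squarely at the middle of the tub's label from about 10 cm away, hold it still for a second, and lay it back flat on its blue pad. Leave the shaker, the sauce dish and the chopsticks where they are.

Things in the scene. Friction and masses are not known exactly. Their poses are not given: they have to be found in the camera images.
- tub: Round wooden rice tub with copper hoops, open on top, fixed to the counter: 270 mm outer diameter at the rim, 90 mm high, wall 10 mm, floor 12 mm thick. Origin at the centre of its underside, z up. Its label holder sticks out on its -x side (to 0.20 m from the centre).
- tub_in (a point): Centre of the tub's inner floor.
- label: White barcode label, 70 mm wide and 48 mm tall, fixed on a sloping black holder on the outside of the tub, facing away from the tub and leaning back so that it looks 32 degrees upwards. Origin at the label's centre, about 58 mm above the counter; its x axis points straight out of the printed face, y along its width.
- pan: Loose steel prep pan, 0.38 kg, slippery inside, with a bridge handle; floor 3 mm thick. Origin on its underside, below the middle of the handle bar. Its x axis points to the open pouring side: flat floor from x = -110 to 60 mm, then the spout ramp. Side walls at y = +-104 mm and a back wall at x = -109 mm, all 50 mm high.
- pan_bar (a point): Middle of the pan's flat handle bar, 77 mm above the pan's underside. The bar runs along the pan's y across its whole width at x = 0; it is 12 mm thick in x and spans 67 to 87 mm above the underside, carried by uprights on the side walls.
- pan_spout (a point): Middle of the lip of the pan's spout, at pan x = 123 mm, z = 27 mm: a ramp as wide as the pan rises at 22 degrees from the floor (from x = 60 mm) to this lip; there is no wall above it.
- pan_mat: Flat green mat, 250 x 240 mm, the pan's place on the counter (as thin as paper). Origin at its centre, below the pan's origin when the pan stands properly on it.
- scanner: Loose black and yellow in-line barcode scanner, 160 mm long, 0.16 kg, lying on its flat belly. Its x axis points the way it looks. Black handle 32 mm wide and 34 mm high from x = -80 to 20 mm, yellow head 50 mm wide and 36 mm high from x = 20 to 80 mm. Origin on its underside at mid-length; it balances at about x = 10 mm.
- scanner_nose (a point): Centre of the red window at the front end of the scanner's head, 18 mm above its belly and 80 mm ahead of its origin; the beam leaves here along the scanner's x axis.
- scanner_pad: Flat blue pad, 200 x 90 mm, the scanner's place on the counter (as thin as paper). Origin at its centre.
- shaker: White plastic shaker with a grey twist cap, 114 mm tall, 60 mm wide, standing; origin under its centre.
- dish: Small blue ceramic sauce dish, 90 mm wide, 26 mm high; origin under its centre.
- chopsticks: Pair of steel chopsticks, 220 mm long along x, lying across two low rests, 13 mm high in all; origin under the middle.
- chunk0: Chunk of raw squash, orange with a dark green skin on its top face, a block 66 mm long (x), 38 mm wide (y), 38 mm high (z), 80 g; origin at the centre of the block. May be absent.
- chunk1: Chunk of raw squash, orange with a dark green skin on its top face, a block 66 mm long (x), 38 mm wide (y), 38 mm high (z), 80 g; origin at the centre of the block. May be absent.
- chunk2: Chunk of raw squash, orange with a dark green skin on its top face, a block 66 mm long (x), 38 mm wide (y), 38 mm high (z), 80 g; origin at the centre of the block. May be absent.
- chunk3: Chunk of raw squash, orange with a dark green skin on its top face, a block 66 mm long (x), 38 mm wide (y), 38 mm high (z), 80 g; origin at the centre of the block. May be absent.
- chunk4: Chunk of raw squash, orange with a dark green skin on its top face, a block 66 mm long (x), 38 mm wide (y), 38 mm high (z), 80 g; origin at the centre of the block. May be absent.
Things that resemble listed ones, but are neither listed nor needed, are in the scene too. What is shaped like the chunk4 but red or white is not meant.

How it is judged:
On the way, in this order (a step that is already met when the one before it is completed fails the run):
1. every chunk present lies in the pan, which stands on the counter (x of chunk0 in the frame of pan between -0.112 and 0.112 m and y of chunk0 in the frame of pan between -0.104 and 0.104 m and z of chunk0 in the frame of pan between 0 and 0.085 m and x of chunk1 in the frame of pan between -0.112 and 0.112 m and y of chunk1 in the frame of pan between -0.104 and 0.104 m and z of chunk1 in the frame of pan between 0 and 0.085 m and x of chunk2 in the frame of pan between -0.112 and 0.112 m and y of chunk2 in the frame of pan between -0.104 and 0.104 m and z of chunk2 in the frame of pan between 0 and 0.085 m and x of chunk3 in the frame of pan between -0.112 and 0.112 m and y of chunk3 in the frame of pan between -0.104 and 0.104 m and z of chunk3 in the frame of pan between 0 and 0.085 m and x of chunk4 in the frame of pan between -0.112 and 0.112 m and y of chunk4 in the frame of pan between -0.104 and 0.104 m and z of chunk4 in the frame of pan between 0 and 0.085 m and angle between pan's own z axis and vertical below 0.1 rad and height (world z) of pan below 0.012 m), for 0.3 s.
2. the pan is tipped (by more than 0.5 rad) with its spout over the tub, and a chunk falls into the tub (angle between pan's own z axis and vertical above 0.5 rad and horizontal distance between pan_spout and tub below 0.13 m and height (world z) of pan_spout above 0.07 m and ((horizontal distance between chunk0 and tub below 0.122 m and height (world z) of chunk0 below 0.1 m) or (horizontal distance between chunk1 and tub below 0.122 m and height (world z) of chunk1 below 0.1 m) or (horizontal distance between chunk2 and tub below 0.122 m and height (world z) of chunk2 below 0.1 m) or (horizontal distance between chunk3 and tub below 0.122 m and height (world z) of chunk3 below 0.1 m) or (horizontal distance between chunk4 and tub below 0.122 m and height (world z) of chunk4 below 0.1 m))), for 0.1 s.
3. all chunks are in the tub and the pan stands level on its mat again, let go (horizontal distance between each of chunk0, chunk1, chunk2, chunk3, chunk4 and tub below 0.122 m and height (world z) of each of chunk0, chunk1, chunk2, chunk3, chunk4 below 0.1 m and horizontal distance between pan and pan_mat below 0.04 m and angle between pan's own z axis and vertical below 0.08 rad and height (world z) of pan below 0.012 m and linear speed of pan below 0.03 m/s and contact force between the fingers and pan below 0.2 N), for 0.3 s.
4. the held scanner points at the label from 40 to 170 mm (beam within 22 mm of its centre, within 0.85 rad of its normal) and is still for 0.9 s (x of label in the frame of scanner_nose between 0.04 and 0.17 m and y of label in the frame of scanner_nose between -0.022 and 0.022 m and z of label in the frame of scanner_nose between -0.022 and 0.022 m and angle between the x axis of scanner and the x axis of label, either way round below 0.85 rad and linear speed of scanner below 0.03 m/s and angular speed of scanner below 0.2 rad/s and contact force between the fingers and scanner above 0.5 N), for 0.9 s.
At the end, for the whole second after the job is handed in: All chunks present are in the tub; the pan stands level with its origin within 40 mm of its mat's centre; the scanner lies flat with its origin within 40 mm of its pad's centre; all at rest (horizontal distance between each of chunk0, chunk1, chunk2, chunk3, chunk4 and tub below 0.122 m and height (world z) of each of chunk0, chunk1, chunk2, chunk3, chunk4 below 0.1 m and horizontal distance between pan and pan_mat below 0.04 m and angle between pan's own z axis and vertical below 0.08 rad and height (world z) of each of pan, scanner below 0.012 m and linear speed of each of pan, scanner below 0.03 m/s and horizontal distance between scanner and scanner_pad below 0.04 m and angle between scanner's own z axis and vertical below 0.12 rad); the robot touches nothing.
It fails at once if the shaker is moved by more than 30 mm or tipped over (distance of shaker from where it was at the start of the episode above 0.03 m or angle between shaker's own z axis and vertical above 0.4 rad).
It fails at once if the sauce dish is moved by more than 30 mm (distance of dish from where it was at the start of the episode above 0.03 m).
It fails at once if the chopsticks are moved by more than 30 mm (distance of chopsticks from where it was at the start of the episode above 0.03 m).
Of chunk0, chunk1, chunk2, chunk3, chunk4 only 3 to 5 are there at a start; the rules pass over those that are not, and their reading is None.
At some moment in a run one of chunk0, chunk1, chunk2, chunk3, chunk4, scanner may be knocked a few centimetres aside while the robot is not near it.
It also fails if it takes over 210 s, if anything falls off the work surface, if the arm or the gripper's body presses on something with over 40 N, if the wrist force passes 120 N, or if a joint passes its speed limit or range.

## Working session

There is one attempt and no reset: what is moved stays moved. The work goes in short steps, Python scripts to look and compute and a tool call to move; the robot and the scene stay as the last step left them, time stands still between calls to the robot, and variables do not carry over. Pictures are saved under pics/ and viewed, at most 14 in all, crops included, and the job is handed in when it is done.

Besides the shell and the picture viewer there is one more tool, called after ">>>" in YAML: its name, and indented under it one key for each argument. apply_moves: Moves the arm, as the interface text tells. Its arguments: {"type":"object","properties":{"deltas":{"type":"array","items":{"type":"array","items":{"type":"number"}}},"squeeze":{"type":"number"}},"required":["deltas"]}

```bash
mkdir -p pics; ls
python3 - <<'E'
from workcell import sensors, vision, r
import cv2,numpy as np
np.set_printoptions(precision=4,suppress=True)
for n in ("side","top"):
    im=vision.read_camera(n); cv2.imwrite(f"pics/{n}0.png",im[:,:,::-1]); i=vision.camera_info(n)
    print(n,i["mtx"],i["D"],i["cam_to_world"])
o=sensors.get_obs(); print(o)
E
```

```text
pics
side [[526.7058   0.     286.9622]
 [  0.     526.7058 211.0005]
 [  0.       0.       1.    ]] [-0.1143  0.      0.      0.      0.    ] [[-0.9675 -0.1626  0.1935  0.264 ]
 [-0.2527  0.6167 -0.7455  1.1568]
 [ 0.0019 -0.7702 -0.6378  1.1675]
 [ 0.      0.      0.      1.    ]]
top [[464.6375   0.     276.8484]
 [  0.     464.6375 201.6463]
 [  0.       0.       1.    ]] [-0.0698  0.      0.      0.      0.    ] [[-0.0135 -0.9764  0.2155  0.3302]
 [-0.9999  0.0121 -0.008  -0.1067]
 [ 0.0052 -0.2156 -0.9765  1.2377]
 [ 0.      0.      0.      1.    ]]
{'time': 0.1, 'joint_pos': array([-1.3333,  0.378 ,  0.0798,  1.2744,  0.    ,  1.4605]), 'joint_velocities': array([ 0.0009, -0.0006,  0.0009,  0.0006,  0.0015,  0.0012]), 'joint_efforts': array([  0.0013, -46.4693,  27.0582,   0.0121,  -0.0001,   0.    ]), 'position': array([ 0.1959, -0.54  ,  0.2385]), 'eef_rot': array([[ 0.9401,  0.3408, -0.0004],
       [ 0.3408, -0.9401,  0.0017],
       [ 0.0002, -0.0018, -1.    ]]), 'contact_force': array([-0.4043,  0.4312,  0.2017]), 'moment': array([ 0.0559, -0.0136, -0.0392]), 'grasp_force': 0.0, 'width': 0.9950719310649884}
```

View pics/side0.png

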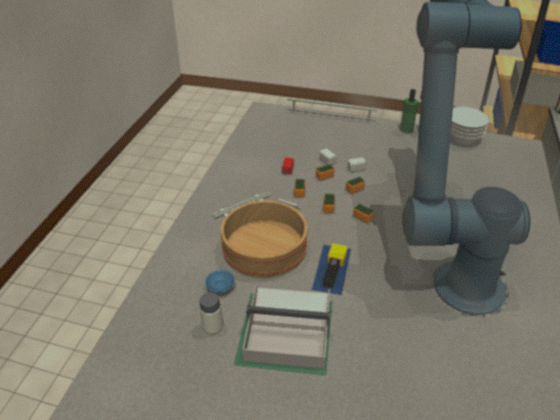

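View pics/top0.png

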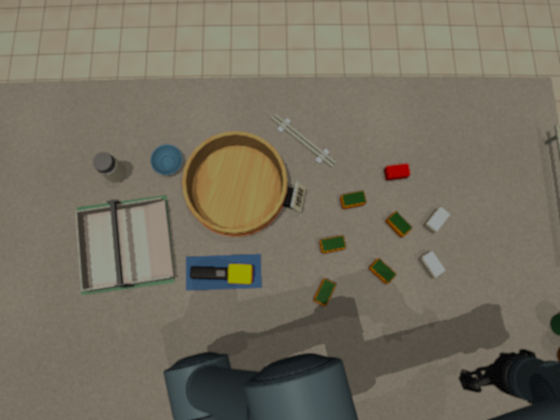

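The top view shows five green-topped orange chunks at (353,200), (399,224), (333,244), (382,271) and (325,292). The red block at (398,172) and the white blocks at (438,219) and (432,264) are lookalikes. The tub is at (237,182) with its label at (297,197), and the scanner lies at (225,273) with its yellow head to the right. The pan is at (122,245), with the bar at column 118. I'll measure these next and check the pan's direction and the chunk identities in one enlarged crop.

```bash
cat > h.py <<'E'
from workcell import sensors, vision, r
import cv2, numpy as np
np.set_printoptions(precision=4,suppress=True)
I={n:vision.camera_info(n) for n in("side","top")}
def ray(n,px):
    i=I[n];p=np.atleast_2d(np.asarray(px,float))
    u=cv2.undistortPoints(p.reshape(-1,1,2),i["mtx"],np.array(i["D"])).reshape(-1,2)
    T=np.array(i["cam_to_world"]);d=np.c_[u,np.ones(len(u))]@T[:3,:3].T
    return T[:3,3],d
def onz(n,px,z):
    c,d=ray(n,px);return (c+d*((z-c[2])/d[:,2])[:,None])
def tri(ps,pt):
    (c1,d1),(c2,d2)=ray("side",ps),ray("top",pt);d1,d2=d1[0],d2[0]
    s=np.linalg.lstsq(np.c_[d1,-d2],c2-c1,rcond=None)[0]
    a,b=c1+s[0]*d1,c2+s[1]*d2;return (a+b)/2,np.linalg.norm(a-b)
def proj(n,X):
    T=np.linalg.inv(np.array(I[n]["cam_to_world"]))
    q=cv2.projectPoints(np.atleast_2d(X).astype(float),cv2.Rodrigues(T[:3,:3])[0],T[:3,3],I[n]["mtx"],np.array(I[n]["D"]))[0]
    return q.reshape(-1,2)
HSV=dict(chunkgreen=((40,90,20),(80,255,140)),orange=((5,150,90),(18,255,255)),yellow=((24,150,90),(34,255,255)),
 blue=((100,120,40),(125,255,255)))
def blobs(im,name,amin=25):
    m=cv2.inRange(cv2.cvtColor(im,cv2.COLOR_RGB2HSV),*HSV[name])
    n,l,st,c=cv2.connectedComponentsWithStats(m)
    out=[]
    for k in range(1,n):
        if st[k,4]>=amin:
            q=np.argwhere(l==k)[:,::-1].astype(np.float32)
            out.append((c[k],st[k,4],cv2.minAreaRect(q)))
    return out
E
python3 - <<'E'
from h import *
ims={n:cv2.imread(f"pics/{n}0.png")[:,:,::-1].copy() for n in("side","top")}
for nm in HSV:
    for n in ims:
        print(nm,n)
        for c,a,rr in blobs(ims[n],nm): print("  ",c.round(1),a,np.round(rr[0],1),np.round(rr[1],1),round(rr[2],1), onz(n,c,0.038 if 'ch' in nm else 0)[0])
a=cv2.resize(ims["top"][185:300,70:270],None,fx=3.9,fy=3.9,interpolation=cv2.INTER_CUBIC)
cv2.imwrite("pics/pan.png",a[:,:,::-1])
b=cv2.resize(ims["top"][160:310,285:455],None,fx=3.9,fy=3.9,interpolation=cv2.INTER_CUBIC)
cv2.imwrite("pics/ch.png",b[:,:,::-1])
E
```

```text
chunkgreen side
   [411.3 102.7] 43 [411.  103.5] [ 7. 12.] 90.0 [ 0.2552 -1.0543  0.038 ]
   [325.1 167.8] 32 [325.  167.9] [ 2.7 12.1] 76.0 [ 0.5327 -0.4447  0.038 ]
   [299.5 183.7] 41 [299.5 183.5] [7. 5.] 90.0 [ 0.602  -0.3235  0.038 ]
   [329.  198.8] 54 [328.5 199. ] [8. 7.] 90.0 [ 0.4827 -0.2648  0.038 ]
chunkgreen top
   [353.7 198. ] 191 [353.7 198. ] [ 9.6 19.8] 78.7 [ 0.6024 -0.3209  0.038 ]
   [400.  222.5] 203 [400.  222.5] [20.5  9.2] 45.0 [ 0.5348 -0.4402  0.038 ]
   [332.9 243.1] 205 [332.9 243.1] [10.  20.2] 78.7 [ 0.4827 -0.2607  0.038 ]
   [383.3 270.2] 211 [383.3 270.3] [20.5  9.9] 45.0 [ 0.4107 -0.3884  0.038 ]
   [324.9 291.5] 213 [325.  291.5] [10.3 20.6] 26.6 [ 0.3592 -0.2356  0.038 ]
   [555.8 323.9] 140 [555. 324.] [20.  8.] 90.0 [ 0.2623 -0.8331  0.038 ]
orange side
   [324.6 173.7] 116 [325. 174.] [10. 16.] 90.0 [ 0.536 -0.46   0.   ]
   [354.6 186.9] 120 [355.1 187.1] [ 9.4 16.5] 85.9 [ 0.412  -0.4063  0.    ]
   [298.9 192.5] 66 [299.  192.5] [7. 8.] 90.0 [ 0.6029 -0.321   0.    ]
   [328.4 208. ] 66 [328.5 208.5] [7. 9.] 90.0 [ 0.4819 -0.2611  0.    ]

[... 500 characters left out ...]
249.1] [25.6 10.8] 18.4 [ 0.4727 -0.2522  0.    ]
   [376.6 272.8] 76 [376.7 273. ] [26.4 11.2] 67.4 [ 0.4067 -0.379   0.    ]
   [317.8 289.2] 25 [318.3 288.4] [ 0.9 21. ] 26.6 [ 0.3664 -0.2213  0.    ]
yellow side
   [337.4 252.1] 239 [337.  253.2] [15.8 18.7] 18.4 [ 0.4111 -0.0506  0.    ]
yellow top
   [239.4 273.4] 449 [239.5 273.5] [19. 23.] 90.0 [ 0.4104 -0.0153  0.    ]
blue side
   [549.5  43.1] 814 [548.  42.] [42. 22.] 90.0 [-0.5248 -2.1708  0.    ]
   [323.4 257.1] 64 [323.3 259. ] [ 4.8 25.5] 14.6 [ 0.4498 -0.0172  0.    ]
   [337.  289.9] 27 [337.  290.5] [ 5.4 11.2] 63.4 [0.383  0.1079 0.    ]
blue top
   [220.2 270.5] 1283 [223.  271.6] [31.6 73.1] 87.9 [0.4187 0.0356 0.    ]
```

View pics/pan.png

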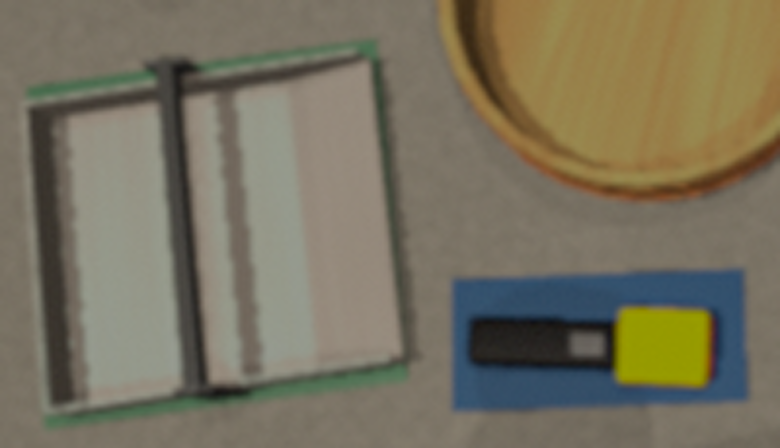

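View pics/ch.png

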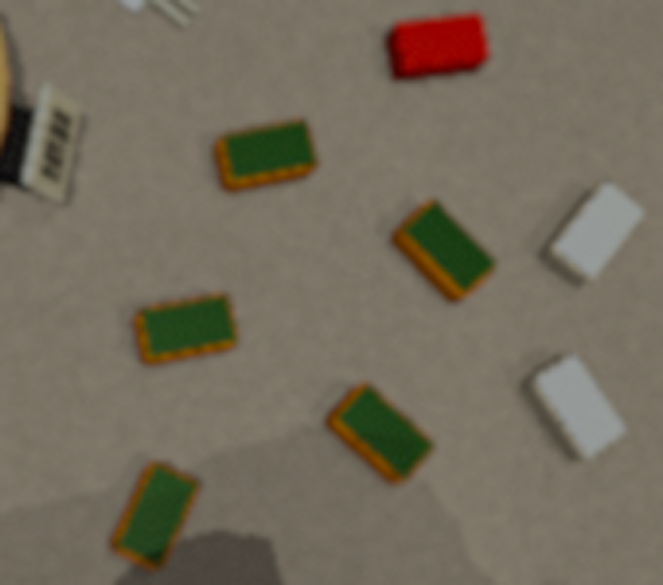

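The pan crop shows the back wall on the left, the bar from (170,65) to (195,390), and the ramp and open lip on the right. The spout therefore faces world -y, and the green mat lies under the pan. The scanner's red window is at its right end, so it also looks along -y. The second crop confirms five orange chunks with green skin. The red block and the two white ones don't fit the description.

```bash
cat >> h.py <<'E'
def world_blobs(im,n,lo,hi,z,amin=40):
    m=cv2.inRange(cv2.cvtColor(im,cv2.COLOR_RGB2HSV),lo,hi)
    k,l,st,c=cv2.connectedComponentsWithStats(m);o=[]
    for i in range(1,k):
        if st[i,4]<amin: continue
        q=np.argwhere(l==i)[:,::-1];w=onz(n,q,z)[:,:2]
        e,v=np.linalg.eigh(np.cov(w.T));a=v[:,1]
        o.append(dict(px=c[i],n=int(st[i,4]),c=w.mean(0),yaw=np.arctan2(a[1],a[0])%np.pi,rect=cv2.minAreaRect((w*1000).astype(np.float32))))
    return o
def chunks(im,z=0.038):
    return [b for b in world_blobs(im,"top",(40,90,15),(80,255,140),z,80) if b["n"]<400 and b["c"][1]>-0.7]
E
python3 - <<'E'
from h import *
S,T=[cv2.imread(f"pics/{n}0.png")[:,:,::-1].copy() for n in("side","top")]
ch=chunks(T)
sg=world_blobs(S,"side",(35,60,10),(85,255,150),0.038,15)
for b in ch:
    s=min(sg,key=lambda q:np.linalg.norm(q["c"]-b["c"]))
    print("chunk",b["px"].round(1),b["c"],"yaw",round(b["yaw"],3),"tri",*tri(s["px"],b["px"]))
# yellow head
y=world_blobs(T,"top",(24,150,90),(34,255,255),0.036)[0]; ys=world_blobs(S,"side",(24,150,90),(34,255,255),0.036)[0]
print("yellow",y["c"],y["rect"],tri(ys["px"],y["px"]))
# pad: union of blue and scanner on z=0
for b in world_blobs(T,"top",(100,100,30),(125,255,255),0,300): print("blue",b["px"],b["c"],b["rect"])
# black handle in top
for b in world_blobs(T[255:292,186:265],"top",(0,0,0),(180,255,50),0.034,60): print("hand px",b["px"]+[186,255],b["n"])
# mat
for b in world_blobs(T,"top",(60,60,30),(95,255,140),0,20):
    if b["px"][0]<200: print("mat",b["px"],b["n"],b["rect"])
g=lambda x,y:(70+(x+.5)/3.9-.5,185+(y+.5)/3.9-.5)
print("mat corners",onz("top",[g(28,88),g(377,40),g(407,378),g(45,427)],0))
print("bar ends top z.087",onz("top",[g(170,65),g(195,388)],0.087))
c=cv2.resize(S[240:380,190:350],None,fx=4.2,fy=4.2,interpolation=cv2.INTER_CUBIC);cv2.imwrite("pics/sidec.png",c[:,:,::-1])
# tub rim
m=cv2.inRange(cv2.cvtColor(T,cv2.COLOR_RGB2HSV),(8,90,60),(22,255,255));m[:, :175]=0;m[:,296:]=0;m[245:]=0
m=cv2.morphologyEx(m,cv2.MORPH_CLOSE,np.ones((5,5)))
k=max(cv2.findContours(m,0,2)[0],key=cv2.contourArea);print("tub ellipse",cv2.fitEllipse(k))
print(onz("top",[cv2.fitEllipse(k)[0]],0.09))
# label
g2=lambda x,y:(285+(x+.5)/3.9-.5,160+(y+.5)/3.9-.5)
L=[g2(47,85),g2(84,98),g2(67,202),g2(24,186)];print("label",np.mean(L,0),onz("top",L,0.058),onz("top",[np.mean(L,0)],0.058))
E
```

```text
chunk [353.7 198. ] [ 0.6024 -0.3209] yaw 1.776 tri [ 0.6018 -0.32    0.0425] 0.0007981089201560175
chunk [400.  222.5] [ 0.5348 -0.4402] yaw 0.774 tri [ 0.5338 -0.4387  0.0435] 9.523455351020969e-05
chunk [332.9 243.1] [ 0.4827 -0.2607] yaw 1.752 tri [ 0.4821 -0.2601  0.0427] 9.745321617451071e-06
chunk [383.3 270.2] [ 0.4107 -0.3884] yaw 0.822 tri [ 0.4108 -0.3873  0.0426] 0.0008225507353665516
chunk [324.9 291.5] [ 0.3592 -0.2356] yaw 2.672 tri [ 0.3595 -0.235   0.0429] 0.0008201655861997892
yellow [ 0.4081 -0.018 ] ((407.9174499511719, -17.99440574645996), (59.37983322143555, 48.43426513671875), 89.33568572998047) (array([ 0.4077, -0.0177,  0.0318]), np.float64(0.0012608601562434751))
blue [220.5655 270.7002] [0.4182 0.0347] ((415.7163391113281, 27.23828125), (85.4953384399414, 193.10507202148438), 1.240597128868103)
hand px [206.0966 272.6165] 352
mat [ 92.2444 206.1333] 45 ((597.484375, 387.2165222167969), (4.481685161590576, 86.88494873046875), 7.8576178550720215)
mat [154.3614 282.6024] 83 ((386.7633972167969, 217.2487335205078), (6.066961288452148, 114.94196319580078), 8.937845230102539)
mat [106.1967 289.541 ] 61 ((370.826171875, 341.06890869140625), (4.476047039031982, 118.77057647705078), 7.748362064361572)
mat corners [[0.5946 0.4337 0.    ]
 [0.6261 0.1863 0.    ]
 [0.3908 0.1576 0.    ]
 [0.3591 0.4046 0.    ]]
bar ends top z.087 [[0.5903 0.3019 0.087 ]
 [0.3811 0.2736 0.087 ]]
tub ellipse ((234.69134521484375, 183.44468688964844), (104.78002166748047, 105.37847137451172), 142.53591918945312)
[[ 0.6324 -0.0091  0.09  ]]
label [298.859  196.2308] [[ 0.6443 -0.1692  0.058 ]
 [ 0.635  -0.1938  0.058 ]
 [ 0.5638 -0.1806  0.058 ]
 [ 0.575  -0.1523  0.058 ]] [[ 0.6043 -0.1739  0.058 ]]
```

View pics/sidec.png

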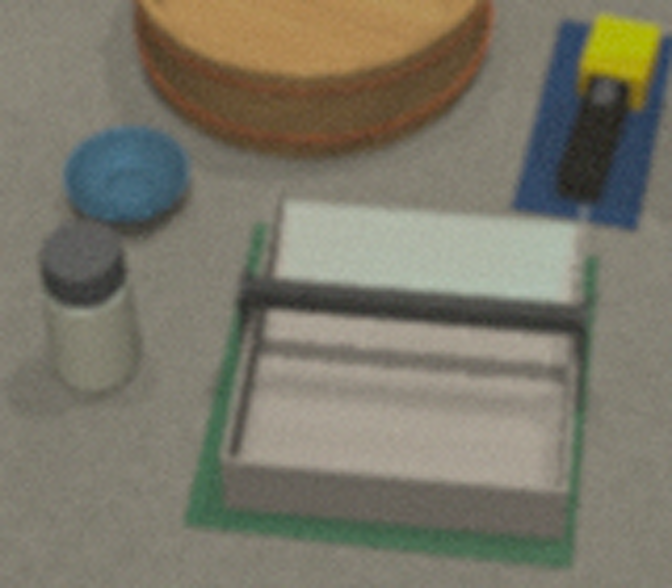

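The side crop shows the pan standing on its mat with its back wall towards the camera, and the bar running from (245,280) to (585,308). Chunk heights come out level at about 38–43 mm from two views. I'll write the planner and start with the chunk nearest the arm.

```bash
cat >> h.py <<'E'
from scipy.spatial.transform import Rotation as Ro
def Rdown(yaw,tilt=None):
    c,s=np.cos(yaw),np.sin(yaw);R=np.array([[c,s,0],[s,-c,0],[0,0,-1.]])
    return R if tilt is None else Ro.from_rotvec(tilt).as_matrix()@R
def wrap(a): return (a+np.pi)%(2*np.pi)-np.pi
def show(calls,p=None,R=None):
    """calls: list of lists of (pos,R,open_cm); prints rows relative to the pose at each call's begin"""
    o=sensors.get_obs(); p=o["position"] if p is None else p; R=o["eef_rot"] if R is None else R
    for k in calls:
        print("call")
        for (q,Q,w) in k:
            d=R.T@(np.array(q)-p)*100; t=Ro.from_matrix(R.T@Q).as_rotvec()
            dd,tt=np.round(d,1),np.round(t,2); print("  ",(dd+0).tolist()+(tt+0).tolist()+[w])
        p,R=p+R@dd/100,R@Ro.from_rotvec(tt).as_matrix()
P=np.array([.486,.288]);PX=np.array([.134,-.991]);PY=np.array([.991,.134]);PYAW=1.706
def slot(x,y): return P+x*PX+y*PY
def cycle(b,s,zg=.014):
    c=b["c"]; Rg=Rdown(b["yaw"]);Rp=Rdown(PYAW);u=lambda xy,z:[*xy,z]; s=slot(*s); m=(c+s)/2
    Rm=Rdown((b["yaw"]+PYAW)/2)
    return [[(u(c,.10),Rg,6.5)],[(u(c,zg),Rg,6.5),(u(c,zg),Rg,0)],[(u(c,.17),Rg,0),(u(m,.17),Rm,0)],[(u(s,.17),Rp,0)],[(u(s,.052),Rp,0),(u(s,.052),Rp,5.0),(u(s,.15),Rp,5.0)]]
E
python3 - <<'E'
from h import *
T=cv2.imread("pics/top0.png")[:,:,::-1].copy();ch=chunks(T)
g=lambda x,y:(70+(x+.5)/3.9-.5,185+(y+.5)/3.9-.5)
print("bar",tri((248.2,306.5),g(170,65)),tri((329.2,313.2),g(195,388)))
show(cycle(ch[3],(-58,60) and (-.058,.06)))
E
```

```text
bar (array([0.5909, 0.3024, 0.0856]), np.float64(0.0006988971665995508)) (array([0.3799, 0.2729, 0.0889]), np.float64(0.0023000482675920313))
call
   [25.4, -6.9, 13.9, 0.0, 0.0, -0.47, 6.5]
call
   [0.0, 0.0, 8.6, 0.0, 0.0, 0.0, 6.5]
   [0.0, 0.0, 8.6, 0.0, 0.0, 0.0, 0]
call
   [0.0, 0.0, -15.6, 0.0, 0.0, 0.0, 0]
   [31.4, -20.8, -15.6, 0.0, 0.0, -0.45, 0]
call
   [37.3, -5.0, 0.1, 0.0, 0.0, -0.44, 0]
call
   [0.0, 0.0, 11.8, 0.0, 0.0, 0.0, 0]
   [0.0, 0.0, 11.8, 0.0, 0.0, 0.0, 5.0]
   [0.0, 0.0, 2.0, 0.0, 0.0, 0.0, 5.0]
```

>>> apply_moves:
  deltas:
    - [25.4,-6.9,13.9,0,0,-0.47,6.5]
    - [25.4,-6.9,13.9,0,0,-0.47,6.5]
    - [25.4,-6.9,13.9,0,0,-0.47,6.5]
    - [25.4,-6.9,13.9,0,0,-0.47,6.5]
    - [25.4,-6.9,13.9,0,0,-0.47,6.5]

```text
time: 0.72
position: [0.4122, -0.3869, 0.0986]
eef_rot: [[0.683, 0.73, -0.001], [0.731, -0.683, 0.002], [0.0, -0.002, -1.0]]
contact_force: [-0.9, -0.1, 0.7]
width: 0.762
grasp_force: 0.0
```

>>> apply_moves:
  deltas:
    - [0,0,8.5,0,0,0,6.5]
    - [0,0,8.5,0,0,0,6.5]
    - [0,0,8.5,0,0,0,0]
    - [0,0,8.5,0,0,0,0]
    - [0,0,8.5,0,0,0,0]
  squeeze: 40

```text
time: 1.35
position: [0.4121, -0.3904, 0.0169]
eef_rot: [[0.684, 0.729, 0.002], [0.729, -0.684, -0.002], [-0.0, 0.003, -1.0]]
contact_force: [0.6, -0.1, -0.4]
width: 0.442
grasp_force: 42.8
```

>>> apply_moves:
  deltas:
    - [0,0,0,0,0,0,0]
    - [0,0,-6,0,0,0,0]
    - [0,0,-12,0,0,0,0]
    - [0,0,-15.6,0,0,0,0]
    - [0,0,-15.6,0,0,0,0]

```text
time: 1.98
position: [0.4131, -0.3915, 0.1757]
eef_rot: [[0.684, 0.73, 0.006], [0.73, -0.684, -0.007], [-0.001, 0.009, -1.0]]
contact_force: [0.5, -0.2, -1.4]
width: 0.442
grasp_force: 43.0
```

>>> apply_moves:
  deltas:
    - [31.4,-20.8,0,0,0,-0.45,0]
    - [31.4,-20.8,0,0,0,-0.45,0]
    - [31.4,-20.8,0,0,0,-0.45,0]
    - [31.4,-20.8,0,0,0,-0.45,0]
    - [31.4,-20.8,0,0,0,-0.45,0]

```text
time: 2.6
position: [0.4627, -0.079, 0.1702]
eef_rot: [[0.299, 0.954, -0.001], [0.954, -0.299, 0.0], [0.0, -0.001, -1.0]]
contact_force: [1.4, -0.5, -2.0]
width: 0.44
grasp_force: 42.9
```

Run:
```python
from h import *
s=slot(-.058,.06);Rp=Rdown(PYAW);show([[([*s,.17],Rp,0)],[([*s,.052],Rp,0)]]); print(sensors.get_obs()["position"])
```

```text
call
   [43.5, -5.8, 0.0, 0.0, 0.0, -0.44, 0]
call
   [0.0, 0.0, 11.8, 0.0, 0.0, 0.0, 0]
[ 0.4627 -0.079   0.1702]
```

>>> apply_moves:
  deltas:
    - [28,-3.7,0,0,0,0,0]
    - [28,-3.7,0,0,0,0,0]
    - [28,-3.7,0,0,0,0,0]
    - [28,-3.7,0,0,0,0,0]
    - [28,-3.7,0,0,0,0,0]

```text
time: 3.22
position: [0.511, 0.2, 0.1699]
eef_rot: [[0.296, 0.955, -0.002], [0.955, -0.296, -0.0], [-0.001, -0.002, -1.0]]
contact_force: [-1.1, -0.3, -0.2]
width: 0.436
grasp_force: 42.9
```

>>> apply_moves:
  deltas:
    - [15.5,-2.1,0,0,0,-0.44,0]
    - [15.5,-2.1,0,0,0,-0.44,0]
    - [15.5,-2.1,0,0,0,-0.44,0]
    - [15.5,-2.1,0,0,0,-0.44,0]
    - [15.5,-2.1,0,0,0,-0.44,0]

```text
time: 3.85
position: [0.5372, 0.3505, 0.17]
eef_rot: [[-0.136, 0.991, -0.002], [0.991, 0.136, -0.002], [-0.001, -0.002, -1.0]]
contact_force: [0.4, 0.1, -0.9]
width: 0.435
grasp_force: 43.0
```

>>> apply_moves:
  deltas:
    - [0,0,6,0,0,0,0]
    - [0,0,11.8,0,0,0,0]
    - [0,0,11.8,0,0,0,5]
    - [0,0,11.8,0,0,0,5]
    - [0,0,2,0,0,0,5]

```text
time: 4.47
position: [0.536, 0.3498, 0.1147]
eef_rot: [[-0.136, 0.991, -0.005], [0.991, 0.136, -0.003], [-0.002, -0.006, -1.0]]
contact_force: [0.5, 0.7, 0.4]
width: 0.581
grasp_force: 0.0
```

```bash
cat > nxt.py <<'E'
import sys
from h import *
# nxt.py slot_x slot_y px_col px_row : plan approach+cycle for the chunk nearest that pixel
T=vision.read_camera("top");ch=chunks(T)
print([ (b["px"].round(0).tolist(),b["c"].round(3).tolist(),b["n"]) for b in ch])
a=list(map(float,sys.argv[1:])); b=min(ch,key=lambda b:np.linalg.norm(b["px"]-a[2:]))
print(b["c"],b["yaw"]); o=sensors.get_obs(); print(o["position"],o["width"])
show(cycle(b,a[:2]))
if len(a)>4: pass
cv2.imwrite("pics/top_last.png",T[:,:,::-1])
E
python3 nxt.py -.058 0 400 222
```

```text
[([354.0, 198.0], [0.602, -0.321], 192), ([400.0, 222.0], [0.535, -0.44], 204), ([101.0, 228.0], [0.53, 0.347], 181), ([333.0, 243.0], [0.483, -0.261], 203), ([325.0, 292.0], [0.359, -0.235], 219)]
[ 0.5347 -0.4402] 0.7727690203060367
[0.5421 0.3532 0.1279] 0.5849950216062709
call
   [-78.5, -11.6, 2.3, 0.01, -0.01, 0.93, 6.5]
call
   [0.0, 0.0, 8.6, 0.0, 0.0, 0.0, 6.5]
   [0.0, 0.0, 8.6, 0.0, 0.0, 0.0, 0]
call
   [0.0, 0.0, -15.6, 0.0, 0.0, 0.0, 0]
   [25.6, -30.0, -15.6, 0.0, 0.0, -0.46, 0]
call
   [36.1, -15.5, 0.0, 0.0, 0.0, -0.47, 0]
call
   [0.0, 0.0, 11.8, 0.0, 0.0, 0.0, 0]
   [0.0, 0.0, 11.8, 0.0, 0.0, 0.0, 5.0]
   [0.0, 0.0, 2.0, 0.0, 0.0, 0.0, 5.0]
```

>>> apply_moves:
  deltas:
    - [0,0,-4,0,0,0,6.5]
    - [-6,-0.9,-4,0,0,0,6.5]
    - [-24,-3.5,-4,0,0,0,6.5]
    - [-24,-3.5,-4,0,0,0,6.5]
    - [-24,-3.5,-4,0,0,0,6.5]

```text
time: 5.15
position: [0.5385, 0.1068, 0.1601]
eef_rot: [[-0.136, 0.991, 0.008], [0.991, 0.136, 0.0], [-0.001, 0.008, -1.0]]
contact_force: [1.3, -1.0, 0.1]
width: 0.76
grasp_force: 0.0
```

>>> apply_moves:
  deltas:
    - [-30,-4.4,0,0,0,0,6.5]
    - [-30,-4.4,0,0,0,0,6.5]
    - [-30,-4.4,0,0,0,0,6.5]
    - [-30,-4.4,0,0,0,0,6.5]
    - [-30,-4.4,0,0,0,0,6.5]

```text
time: 5.78
position: [0.5354, -0.1982, 0.1603]
eef_rot: [[-0.135, 0.991, 0.007], [0.991, 0.135, -0.004], [-0.005, 0.007, -1.0]]
contact_force: [0.3, 0.4, 1.2]
width: 0.761
grasp_force: 0.0
```

>>> apply_moves:
  deltas:
    - [-24.5,-3.7,6.3,0.01,-0.01,0.93,6.5]
    - [-24.5,-3.7,6.3,0.01,-0.01,0.93,6.5]
    - [-24.5,-3.7,6.3,0.01,-0.01,0.93,6.5]
    - [-24.5,-3.7,6.3,0.01,-0.01,0.93,6.5]
    - [-24.5,-3.7,6.3,0.01,-0.01,0.93,6.5]

```text
time: 6.4
position: [0.5303, -0.4483, 0.0952]
eef_rot: [[0.72, 0.693, -0.008], [0.693, -0.72, -0.011], [-0.014, 0.002, -1.0]]
contact_force: [-0.4, 1.5, 0.3]
width: 0.761
grasp_force: 0.0
```

Run:
```python
from h import *
b=dict(c=np.array([.5347,-.4402]),yaw=.773);print(sensors.get_obs()["position"]);show(cycle(b,(-.058,0)))
```

```text
[ 0.5303 -0.4483  0.0952]
call
   [0.9, -0.3, -0.5, 0.0, 0.01, -0.01, 6.5]
call
   [0.0, 0.0, 8.6, 0.0, 0.0, 0.0, 6.5]
   [0.0, 0.0, 8.6, 0.0, 0.0, 0.0, 0]
call
   [-0.1, 0.0, -15.6, 0.0, 0.0, 0.0, 0]
   [25.5, -30.0, -15.8, 0.0, 0.0, -0.46, 0]
call
   [36.1, -15.6, -0.1, 0.0, 0.0, -0.47, 0]
call
   [0.0, 0.1, 11.8, 0.0, 0.0, 0.0, 0]
   [0.0, 0.1, 11.8, 0.0, 0.0, 0.0, 5.0]
   [0.0, 0.1, 2.0, 0.0, 0.0, 0.0, 5.0]
```

>>> apply_moves:
  deltas:
    - [0.9,-0.3,5,0,0.01,-0.01,6.5]
    - [0.9,-0.3,8.1,0,0.01,-0.01,6.5]
    - [0.9,-0.3,8.1,0,0.01,-0.01,0]
    - [0.9,-0.3,8.1,0,0.01,-0.01,0]
    - [0.9,-0.3,8.1,0,0.01,-0.01,0]

```text
time: 7.02
position: [0.5352, -0.4358, 0.0149]
eef_rot: [[0.705, 0.709, -0.001], [0.709, -0.705, -0.003], [-0.003, 0.001, -1.0]]
contact_force: [0.3, -1.2, 0.2]
width: 0.435
grasp_force: 42.0
```

>>> apply_moves:
  deltas:
    - [0,0,-5,0,0,0,0]
    - [0,0,-11,0,0,0,0]
    - [4,-4.7,-15.6,0,0,0,0]
    - [8,-9.4,-15.6,0,0,0,0]
    - [12,-14,-15.6,0,0,0,0]

```text
time: 7.65
position: [0.5218, -0.2596, 0.171]
eef_rot: [[0.706, 0.708, 0.0], [0.708, -0.706, -0.002], [-0.001, 0.002, -1.0]]
contact_force: [0.2, 0.5, -0.1]
width: 0.436
grasp_force: 42.1
```

>>> apply_moves:
  deltas:
    - [20,-23.4,0,0,0,0,0]
    - [20,-23.4,0,0,0,0,0]
    - [20,-23.4,0,0,0,0,0]
    - [20,-23.4,0,0,0,0,0]
    - [20,-23.4,0,0,0,0,0]

```text
time: 8.28
position: [0.4962, 0.0487, 0.1701]
eef_rot: [[0.705, 0.709, -0.001], [0.709, -0.705, 0.001], [-0.0, -0.002, -1.0]]
contact_force: [0.5, 0.5, -0.5]
width: 0.435
grasp_force: 42.1
```

>>> apply_moves:
  deltas:
    - [19.2,-22.6,0,0,0,-0.93,0]
    - [19.2,-22.6,0,0,0,-0.93,0]
    - [19.2,-22.6,0,0,0,-0.93,0]
    - [19.2,-22.6,0,0,0,-0.93,0]
    - [19.2,-22.6,0,0,0,-0.93,0]

```text
time: 8.9
position: [0.4711, 0.3453, 0.1705]
eef_rot: [[-0.154, 0.988, -0.002], [0.988, 0.154, 0.003], [0.003, -0.002, -1.0]]
contact_force: [1.0, 0.1, -0.6]
width: 0.44
grasp_force: 42.1
```

Run:
```python
from h import *
s=slot(-.058,0);Rp=Rdown(PYAW);show([[([*s,.052],Rp,0)]]); o=sensors.get_obs();print(o["position"],s,o["grasp_force"])
```

```text
call
   [-0.1, 0.7, 11.8, 0.0, 0.0, 0.02, 0]
[0.4711 0.3453 0.1705] [0.4782 0.3455] 42.054229974746704
```

>>> apply_moves:
  deltas:
    - [-0.1,0.7,6,0,0,0.02,0]
    - [-0.1,0.7,11.8,0,0,0.02,0]
    - [-0.1,0.7,11.8,0,0,0.02,5]
    - [-0.1,0.7,11.8,0,0,0.02,5]
    - [-0.1,0.7,5,0,0,0.02,5]

```text
time: 9.52
position: [0.4761, 0.3411, 0.1128]
eef_rot: [[-0.126, 0.992, -0.01], [0.992, 0.126, -0.001], [-0.0, -0.01, -1.0]]
contact_force: [0.8, 0.1, 0.2]
width: 0.589
grasp_force: 0.0
```

>>> apply_moves:
  deltas:
    - [0,0,-5,0,0,0,6.5]
    - [-10,-1.4,-5,0,0,0,6.5]
    - [-24,-3.5,-5,0,0,0,6.5]
    - [-24,-3.5,-5,0,0,0,6.5]
    - [-24,-3.5,-5,0,0,0,6.5]

```text
time: 10.15
position: [0.476, 0.0978, 0.1673]
eef_rot: [[-0.126, 0.992, 0.003], [0.992, 0.126, 0.001], [0.001, 0.003, -1.0]]
contact_force: [1.7, -0.2, 0.7]
width: 0.758
grasp_force: 0.0
```

```bash
python3 nxt.py -.058 -.06 354 198
```

```text
[([354.0, 198.0], [0.602, -0.321], 192), ([333.0, 243.0], [0.483, -0.261], 205), ([325.0, 292.0], [0.359, -0.235], 218)]
[ 0.6024 -0.3207] 1.7665300652794047
[0.4757 0.092  0.1671] 0.7641833803370064
call
   [-42.5, 7.6, 6.9, 0.0, 0.0, -0.08, 6.5]
call
   [0.1, 0.0, 8.6, 0.0, 0.0, 0.0, 6.5]
   [0.1, 0.0, 8.6, 0.0, 0.0, 0.0, 0]
call
   [-0.1, 0.0, -15.6, 0.0, 0.0, 0.0, 0]
   [34.0, -2.4, -15.7, 0.0, 0.0, 0.03, 0]
call
   [34.0, -3.5, -0.2, 0.0, 0.0, 0.04, 0]
call
   [0.0, 0.0, 11.8, 0.0, 0.0, 0.0, 0]
   [0.0, 0.0, 11.8, 0.0, 0.0, 0.0, 5.0]
   [0.0, 0.0, 2.0, 0.0, 0.0, 0.0, 5.0]
```

>>> apply_moves:
  deltas:
    - [-26,4.6,0,0,0,0,6.5]
    - [-26,4.6,0,0,0,0,6.5]
    - [-26,4.6,0,0,0,0,6.5]
    - [-26,4.6,0,0,0,0,6.5]
    - [-26,4.6,0,0,0,0,6.5]

```text
time: 10.82
position: [0.5553, -0.1569, 0.1662]
eef_rot: [[-0.122, 0.993, 0.002], [0.993, 0.122, -0.003], [-0.003, 0.002, -1.0]]
contact_force: [-0.6, 0.2, 0.1]
width: 0.766
grasp_force: 0.0
```

>>> apply_moves:
  deltas:
    - [-16.5,3,6.9,0,0,-0.08,6.5]
    - [-16.5,3,6.9,0,0,-0.08,6.5]
    - [-16.5,3,6.9,0,0,-0.08,6.5]
    - [-16.5,3,6.9,0,0,-0.08,6.5]
    - [-16.5,3,6.9,0,0,-0.08,6.5]

```text
time: 11.45
position: [0.6034, -0.3116, 0.095]
eef_rot: [[-0.206, 0.979, -0.003], [0.979, 0.206, 0.0], [0.001, -0.003, -1.0]]
contact_force: [0.4, 0.2, 1.0]
width: 0.763
grasp_force: 0.0
```

>>> apply_moves:
  deltas:
    - [0.1,0,5,0,0,0,6.5]
    - [0.1,0,8.5,0,0,0,6.5]
    - [0.1,0,8.5,0,0,0,0]
    - [0.1,0,8.5,0,0,0,0]
    - [0.1,0,8.5,0,0,0,0]

```text
time: 12.08
position: [0.6037, -0.3117, 0.0107]
eef_rot: [[-0.206, 0.979, -0.001], [0.979, 0.206, -0.001], [-0.001, -0.002, -1.0]]
contact_force: [-0.4, 0.4, -0.1]
width: 0.442
grasp_force: 44.5
```

>>> apply_moves:
  deltas:
    - [0,0,-5,0,0,0,0]
    - [0,0,-11,0,0,0,0]
    - [0,0,-15.6,0,0,0,0]
    - [6,-0.4,-15.6,0,0,0,0]
    - [12,-0.8,-15.6,0,0,0,0]

```text
time: 12.7
position: [0.5716, -0.1954, 0.1671]
eef_rot: [[-0.204, 0.979, 0.001], [0.979, 0.204, -0.001], [-0.001, 0.0, -1.0]]
contact_force: [0.5, 1.0, -0.3]
width: 0.441
grasp_force: 44.6
```

>>> apply_moves:
  deltas:
    - [30,-2.1,0,0,0,0,0]
    - [30,-2.1,0,0,0,0,0]
    - [30,-2.1,0,0,0,0,0]
    - [30,-2.1,0,0,0,0,0]
    - [30,-2.1,0,0,0,0,0]

```text
time: 13.32
position: [0.4879, 0.096, 0.1666]
eef_rot: [[-0.206, 0.978, -0.002], [0.978, 0.206, 0.002], [0.002, -0.002, -1.0]]
contact_force: [-0.7, 0.3, 0.3]
width: 0.443
grasp_force: 44.6
```

>>> apply_moves:
  deltas:
    - [26,-2,0,0,0,0.06,0]
    - [26,-2,0,0,0,0.06,0]
    - [26,-2,0,0,0,0.06,0]
    - [26,-2,0,0,0,0.06,0]
    - [26,-2,0,0,0,0.06,0]

```text
time: 13.95
position: [0.4143, 0.348, 0.1671]
eef_rot: [[-0.152, 0.988, -0.003], [0.988, 0.152, 0.004], [0.004, -0.002, -1.0]]
contact_force: [1.6, 0.0, -1.4]
width: 0.44
grasp_force: 44.6
```

Run:
```python
from h import *
s=slot(-.058,-.06);Rp=Rdown(PYAW);show([[([*s,.052],Rp,0)]]); o=sensors.get_obs();print(o["position"],s,o["grasp_force"])
```

```text
call
   [-1.2, 0.3, 11.5, 0.0, 0.0, 0.02, 0]
[0.4143 0.348  0.1671] [0.4188 0.3374] 44.58654820919037
```

>>> apply_moves:
  deltas:
    - [-0.4,0.3,6,0,0,0.02,0]
    - [-0.4,0.3,11.5,0,0,0.02,0]
    - [-0.4,0.3,11.5,0,0,0.02,5]
    - [-0.4,0.3,11.5,0,0,0.02,5]
    - [-0.4,0.3,5,0,0,0.02,5]

```text
time: 14.58
position: [0.4167, 0.3392, 0.1126]
eef_rot: [[-0.126, 0.992, -0.01], [0.992, 0.126, -0.002], [-0.001, -0.01, -1.0]]
contact_force: [0.9, 0.5, 0.4]
width: 0.584
grasp_force: 0.0
```

>>> apply_moves:
  deltas:
    - [0,0,-5,0,0,0,6.5]
    - [-10,-1.4,-5,0,0,0,6.5]
    - [-24,-3.5,-5,0,0,0,6.5]
    - [-24,-3.5,-5,0,0,0,6.5]
    - [-24,-3.5,-5,0,0,0,6.5]

```text
time: 15.2
position: [0.4163, 0.0962, 0.1665]
eef_rot: [[-0.126, 0.992, 0.002], [0.992, 0.126, 0.001], [0.001, 0.002, -1.0]]
contact_force: [1.4, -0.5, 0.5]
width: 0.76
grasp_force: 0.0
```

```bash
python3 nxt.py .048 .05 333 243
```

```text
[([333.0, 243.0], [0.483, -0.261], 204), ([325.0, 292.0], [0.359, -0.235], 216)]
[ 0.4827 -0.2606] 1.7534172376171457
[0.4159 0.0907 0.1662] 0.7599784194751441
call
   [-35.6, 2.4, 6.8, 0.0, 0.0, -0.06, 6.5]
call
   [0.0, 0.0, 8.6, 0.0, 0.0, 0.0, 6.5]
   [0.0, 0.0, 8.6, 0.0, 0.0, 0.0, 0]
call
   [-0.1, 0.0, -15.6, 0.0, 0.0, 0.0, 0]
   [24.4, 7.5, -15.7, 0.0, 0.0, 0.02, 0]
call
   [24.6, 7.0, -0.1, 0.0, 0.0, 0.02, 0]
call
   [0.0, 0.0, 11.8, 0.0, 0.0, 0.0, 0]
   [0.0, 0.0, 11.8, 0.0, 0.0, 0.0, 5.0]
   [0.0, 0.0, 2.0, 0.0, 0.0, 0.0, 5.0]
```

>>> apply_moves:
  deltas:
    - [-26,1.7,0,0,0,0,6.5]
    - [-26,1.7,0,0,0,0,6.5]
    - [-26,1.7,0,0,0,0,6.5]
    - [-26,1.7,0,0,0,0,6.5]
    - [-26,1.7,0,0,0,0,6.5]

```text
time: 15.88
position: [0.4668, -0.1623, 0.1657]
eef_rot: [[-0.121, 0.993, 0.002], [0.993, 0.121, -0.003], [-0.003, 0.001, -1.0]]
contact_force: [-0.1, 1.0, -0.7]
width: 0.757
grasp_force: 0.0
```

>>> apply_moves:
  deltas:
    - [-10.4,0.7,6.8,0,0,-0.06,6.5]
    - [-10.4,0.7,6.8,0,0,-0.06,6.5]
    - [-10.4,0.7,6.8,0,0,-0.06,6.5]
    - [-10.4,0.7,6.8,0,0,-0.06,6.5]

```text
time: 16.38
position: [0.4844, -0.2593, 0.0956]
eef_rot: [[-0.186, 0.982, -0.004], [0.982, 0.186, 0.001], [0.001, -0.003, -1.0]]
contact_force: [0.5, 0.7, 0.7]
width: 0.761
grasp_force: 0.0
```

>>> apply_moves:
  deltas:
    - [0,0,5,0,0,0,6.5]
    - [0,0,8.4,0,0,0,6.5]
    - [0,0,8.4,0,0,0,0]
    - [0,0,8.4,0,0,0,0]
    - [0,0,8.4,0,0,0,0]

```text
time: 17.0
position: [0.485, -0.2604, 0.0122]
eef_rot: [[-0.186, 0.982, -0.002], [0.982, 0.186, -0.001], [-0.001, -0.002, -1.0]]
contact_force: [-0.7, -0.2, 0.4]
width: 0.441
grasp_force: 41.3
```

>>> apply_moves:
  deltas:
    - [0,0,-5,0,0,0,0]
    - [0,0,-11,0,0,0,0]
    - [0,0,-15.6,0,0,0,0]
    - [6,1.8,-15.6,0,0,0,0]
    - [12,3.6,-15.6,0,0,0,0]

```text
time: 17.62
position: [0.4987, -0.1352, 0.1686]
eef_rot: [[-0.184, 0.983, -0.0], [0.983, 0.184, -0.001], [-0.001, -0.0, -1.0]]
contact_force: [0.2, 0.1, -2.1]
width: 0.436
grasp_force: 41.4
```

>>> apply_moves:
  deltas:
    - [25,7.5,0,0,0,0,0]
    - [25,7.5,0,0,0,0,0]
    - [25,7.5,0,0,0,0,0]
    - [25,7.5,0,0,0,0,0]
    - [25,7.5,0,0,0,0,0]

```text
time: 18.25
position: [0.5249, 0.1278, 0.1676]
eef_rot: [[-0.191, 0.982, -0.003], [0.982, 0.191, 0.002], [0.002, -0.002, -1.0]]
contact_force: [-0.1, -0.3, -1.2]
width: 0.443
grasp_force: 41.3
```

>>> apply_moves:
  deltas:
    - [12,3.2,0,0,0,0.04,0]
    - [12,3.2,0,0,0,0.04,0]
    - [12,3.2,0,0,0,0.04,0]
    - [12,3.2,0,0,0,0.04,0]

```text
time: 18.75
position: [0.5337, 0.2471, 0.1667]
eef_rot: [[-0.146, 0.989, -0.005], [0.989, 0.146, 0.0], [0.001, -0.004, -1.0]]
contact_force: [0.7, -0.7, -0.9]
width: 0.438
grasp_force: 41.3
```

Run:
```python
from h import *
s=slot(.048,.05);Rp=Rdown(PYAW);show([[([*s,.058],Rp,0)]]); o=sensors.get_obs();print(o["position"],s,o["grasp_force"])
```

```text
call
   [-0.1, 0.9, 10.9, 0.0, 0.0, 0.01, 0]
[0.5337 0.2471 0.1667] [0.542  0.2471] 41.286601424217224
```

>>> apply_moves:
  deltas:
    - [-0.1,0.9,6,0,0,0.01,0]
    - [-0.1,0.9,10.9,0,0,0.01,0]
    - [-0.1,0.9,10.9,0,0,0.01,5]
    - [-0.1,0.9,10.9,0,0,0.01,5]
    - [-0.1,0.9,4,0,0,0.01,5]

```text
time: 19.38
position: [0.5401, 0.2467, 0.1186]
eef_rot: [[-0.136, 0.991, -0.011], [0.991, 0.136, -0.001], [0.0, -0.011, -1.0]]
contact_force: [1.1, 0.7, 0.8]
width: 0.584
grasp_force: 0.0
```

>>> apply_moves:
  deltas:
    - [0,0,-4,0,0,0,6.5]
    - [-10,-1.4,-4,0,0,0,6.5]
    - [-20,-2.8,-4,0,0,0,6.5]
    - [-20,-2.8,-4,0,0,0,6.5]
    - [-20,-2.8,-4,0,0,0,6.5]

```text
time: 20.0
position: [0.5439, 0.0426, 0.1631]
eef_rot: [[-0.132, 0.991, 0.001], [0.991, 0.132, 0.0], [-0.0, 0.001, -1.0]]
contact_force: [0.3, 1.0, -0.0]
width: 0.762
grasp_force: 0.0
```

```bash
python3 nxt.py .048 -.05 325 292
```

```text
[([101.0, 228.0], [0.529, 0.349], 195), ([102.0, 251.0], [0.469, 0.342], 178), ([101.0, 272.0], [0.413, 0.34], 84), ([325.0, 292.0], [0.359, -0.235], 216)]
[ 0.3588 -0.2354] 2.6848373538922967
[0.5439 0.0426 0.1627] 0.7618246752749324
call
   [-25.1, -22.0, 6.3, 0.0, 0.0, -0.98, 6.5]
call
   [0.0, 0.0, 8.6, 0.0, 0.0, 0.0, 6.5]
   [0.0, 0.0, 8.6, 0.0, 0.0, 0.0, 0]
call
   [0.0, 0.0, -15.6, 0.0, 0.0, 0.0, 0]
   [6.6, 22.9, -15.6, 0.0, 0.0, 0.49, 0]
call
   [16.6, 17.1, 0.0, 0.0, 0.0, 0.49, 0]
call
   [0.0, 0.0, 11.8, 0.0, 0.0, 0.0, 0]
   [0.0, 0.0, 11.8, 0.0, 0.0, 0.0, 5.0]
   [0.0, 0.0, 2.0, 0.0, 0.0, 0.0, 5.0]
```

>>> apply_moves:
  deltas:
    - [-18,-16,0,0,0,0,6.5]
    - [-18,-16,0,0,0,0,6.5]
    - [-18,-16,0,0,0,0,6.5]
    - [-18,-16,0,0,0,0,6.5]
    - [-18,-16,0,0,0,0,6.5]

```text
time: 20.68
position: [0.4081, -0.1557, 0.1617]
eef_rot: [[-0.132, 0.991, -0.002], [0.991, 0.132, -0.001], [-0.0, -0.002, -1.0]]
contact_force: [1.1, 0.4, -0.2]
width: 0.756
grasp_force: 0.0
```

>>> apply_moves:
  deltas:
    - [-7.1,-6,6.3,0,0,-0.93,6.5]
    - [-7.1,-6,6.3,0,0,-0.93,6.5]
    - [-7.1,-6,6.3,0,0,-0.93,6.5]
    - [-7.1,-6,6.3,0,0,-0.93,6.5]
    - [-7.1,-6,6.3,0,0,-0.93,6.5]

```text
time: 21.3
position: [0.3603, -0.2317, 0.0982]
eef_rot: [[-0.867, 0.499, -0.003], [0.499, 0.867, 0.0], [0.003, -0.001, -1.0]]
contact_force: [-0.0, -1.0, 0.3]
width: 0.759
grasp_force: 0.0
```

>>> apply_moves:
  deltas:
    - [0,0,0,0,0,-0.05,6.5]
    - [0,0,0,0,0,-0.05,6.5]

```text
time: 21.55
position: [0.3601, -0.2318, 0.0981]
eef_rot: [[-0.888, 0.461, -0.003], [0.461, 0.888, 0.0], [0.003, -0.001, -1.0]]
contact_force: [-1.1, 0.0, 0.1]
width: 0.76
grasp_force: 0.0
```

```bash
python3 nxt.py .048 -.05 325 292
```

```text
[([136.0, 227.0], [0.532, 0.254], 186), ([101.0, 228.0], [0.529, 0.348], 197), ([103.0, 251.0], [0.469, 0.339], 199), ([106.0, 273.0], [0.413, 0.327], 179)]
[0.532  0.2541] 1.7612103469570968
[ 0.3598 -0.2319  0.098 ] 0.7594143981982195
call
   [7.1, 51.1, -0.3, 0.0, 0.0, 0.9, 6.5]
call
   [0.0, 0.0, 8.6, 0.0, 0.0, 0.0, 6.5]
   [0.0, 0.0, 8.6, 0.0, 0.0, 0.0, 0]
call
   [0.0, -0.1, -15.6, 0.0, 0.0, 0.0, 0]
   [-0.2, -4.6, -15.5, 0.0, 0.0, 0.03, 0]
call
   [-0.2, -4.6, 0.0, 0.0, 0.0, 0.03, 0]
call
   [-0.1, 0.0, 11.8, 0.0, 0.0, 0.0, 0]
   [-0.1, 0.0, 11.8, 0.0, 0.0, 0.0, 5.0]
   [0.0, 0.0, 2.0, 0.0, 0.0, 0.0, 5.0]
```

>>> apply_moves:
  deltas:
    - [0,-0.4,5,0,0,0,6.5]
    - [0,-0.4,8.5,0,0,0,6.5]
    - [0,-0.4,8.5,0,0,0,0]
    - [0,-0.4,8.5,0,0,0,0]
    - [0,-0.4,8.5,0,0,0,0]

```text
time: 22.22
position: [0.3573, -0.2368, 0.0137]
eef_rot: [[-0.887, 0.462, -0.003], [0.462, 0.887, -0.001], [0.002, -0.002, -1.0]]
contact_force: [-0.4, 0.7, -0.5]
width: 0.437
grasp_force: 40.9
```

>>> apply_moves:
  deltas:
    - [0,0,-5,0,0,0,0]
    - [0,0,-11,0,0,0,0]
    - [0,0,-15.6,0,0,0,0]
    - [1.6,5.2,-15.6,0,0,0,0]
    - [3.2,10.5,-15.6,0,0,0,0]

```text
time: 22.85
position: [0.3784, -0.128, 0.1705]
eef_rot: [[-0.885, 0.465, -0.0], [0.465, 0.885, -0.001], [-0.0, -0.001, -1.0]]
contact_force: [0.9, 0.5, -1.4]
width: 0.442
grasp_force: 41.1
```

>>> apply_moves:
  deltas:
    - [2,6,0,0,0,0,0]
    - [4,12,0,0,0,0,0]
    - [6,18,0,0,0,0,0]
    - [6,20,0,0,0,0,0]
    - [6,20,0,0,0,0,0]

```text
time: 23.48
position: [0.4171, 0.0784, 0.1693]
eef_rot: [[-0.888, 0.459, -0.002], [0.459, 0.888, 0.001], [0.003, -0.0, -1.0]]
contact_force: [0.1, -0.2, -1.5]
width: 0.435
grasp_force: 41.0
```

>>> apply_moves:
  deltas:
    - [5,15,0,0,0,0.93,0]
    - [5,15,0,0,0,0.93,0]
    - [5,15,0,0,0,0.93,0]
    - [5,15,0,0,0,0.93,0]
    - [5,15,0,0,0,0.93,0]

```text
time: 24.1
position: [0.4415, 0.2326, 0.1688]
eef_rot: [[-0.205, 0.979, -0.004], [0.979, 0.205, 0.001], [0.002, -0.004, -1.0]]
contact_force: [-0.0, 0.2, -0.5]
width: 0.436
grasp_force: 41.1
```

Run:
```python
from h import *
s=slot(.048,-.05);Rp=Rdown(PYAW);show([[([*s,.058],Rp,0)]]); o=sensors.get_obs();print(o["position"],s,o["grasp_force"])
```

```text
call
   [0.1, 0.2, 11.1, 0.0, 0.0, 0.07, 0]
[0.4415 0.2326 0.1688] [0.4429 0.2337] 41.136268973350525
```

>>> apply_moves:
  deltas:
    - [0.1,0.2,6,0,0,0.07,0]
    - [0.1,0.2,11.1,0,0,0.07,0]
    - [0.1,0.2,11.1,0,0,0.07,5]
    - [0.1,0.2,11.1,0,0,0.07,5]
    - [0.1,0.2,4,0,0,0.07,5]

```text
time: 24.72
position: [0.4407, 0.2333, 0.1192]
eef_rot: [[-0.141, 0.99, -0.01], [0.99, 0.141, -0.001], [0.0, -0.01, -1.0]]
contact_force: [1.0, -0.1, -0.1]
width: 0.583
grasp_force: 0.0
```

>>> apply_moves:
  deltas:
    - [0,0,-4,0,0,0,4]
    - [-10,-1.4,-8,0,0,0,4]
    - [-20,-2.8,-8,0,0,0,4]
    - [-24,-3,-8,0,0,0,4]
    - [-24,-3,-8,0,0,0,4]

```text
time: 25.35
position: [0.4491, -0.0098, 0.2033]
eef_rot: [[-0.142, 0.99, 0.002], [0.99, 0.142, -0.0], [-0.001, 0.002, -1.0]]
contact_force: [1.1, -0.2, 0.5]
width: 0.47
grasp_force: 0.0
```

Run:
```python
from h import *
T=vision.read_camera("top");S=vision.read_camera("side")
for b in chunks(T): 
    d=b["c"]-P; print(b["px"].round(),b["c"],b["n"],"pan xy",d@PX,d@PY)
a=cv2.resize(T[185:300,70:270],None,fx=3,fy=3,interpolation=cv2.INTER_CUBIC);b=cv2.resize(S[280:380,220:350],(600,461))[:,:]
a=cv2.copyMakeBorder(a,0,0,0,0,0);out=cv2.resize(np.vstack([cv2.resize(a,(600,345)),cv2.resize(b,(600,461))]),(446,600))
cv2.imwrite("pics/loaded.png",out[:,:,::-1])
cv2.imwrite("pics/top_l.png",T[:,:,::-1]);cv2.imwrite("pics/side_l.png",S[:,:,::-1])
```

```text
[136. 227.] [0.5319 0.2536] 188 pan xy 0.040281666120682916 0.04090883136819982
[101. 228.] [0.5292 0.3485] 197 pan xy -0.05417186473344284 0.050870506211307204
[103. 251.] [0.4694 0.3394] 200 pan xy -0.053134514886677794 -0.009586100879655177
[137. 266.] [0.4296 0.2467] 145 pan xy 0.033384464694858396 -0.06145939945870821
[106. 273.] [0.4127 0.3271] 183 pan xy -0.048537572730555485 -0.06737139103606539
```

View pics/loaded.png

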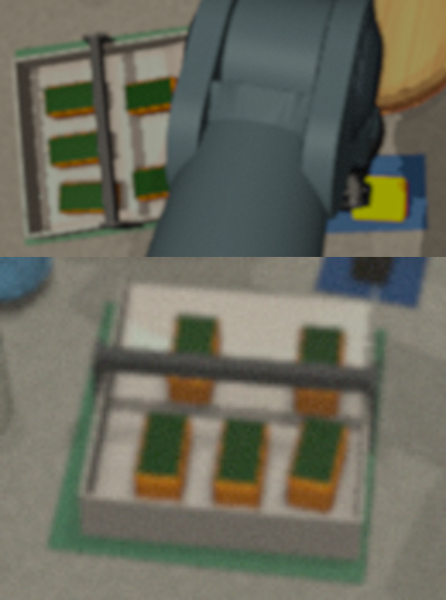

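All five chunks lie in the pan, two in front of the bar and three behind it, and the pan hasn't moved. Next I'll grip the bar.

```bash
cat >> h.py <<'E'
TUB=np.array([.632,-.009]);PY3=np.array([*PY,0]);BYAW=np.arctan2(PY[1],PY[0])+np.pi
def tip(th,lipz=.125,before=.06):
    L=TUB-before*PX; R=Rdown(BYAW,th*PY3)
    xy=L-PX*(.123*np.cos(th)-.050*np.sin(th)); z=lipz+.050*np.cos(th)+.123*np.sin(th)
    return np.array([*xy,z])+.011*R[:,2],R
E
python3 - <<'E'
from h import *
B=np.array([.4857,.2878]);R=Rdown(BYAW)
print(sensors.get_obs()["position"])
show([[([*B,.14],R,4)],[([*B,.066],R,4)],[([*B,.19],R,0)],[(*tip(0,.145),0)]]+[[(*tip(np.radians(t),z),0)] for t,z in ((15,.135),(30,.125),(45,.125),(60,.125),(70,.125))])
E
```

```text
[ 0.4499 -0.013   0.2034]
call
   [29.3, 7.6, 6.3, 0.0, 0.0, -1.57, 4]
call
   [0.1, 0.1, 7.4, 0.0, 0.0, 0.0, 4]
call
   [-0.1, -0.1, -12.4, 0.0, 0.0, 0.0, 0]
call
   [-10.5, -13.0, 0.6, 0.0, 0.0, 0.0, 0]
call
   [0.0, -1.5, -2.0, -0.26, 0.0, 0.0, 0]
call
   [0.0, -1.7, -2.1, -0.27, 0.0, 0.0, 0]
call
   [0.0, -1.4, -3.0, -0.26, 0.0, 0.0, 0]
call
   [0.0, -1.4, -3.1, -0.26, 0.0, 0.0, 0]
call
   [0.0, -0.9, -2.0, -0.17, 0.0, 0.0, 0]
```

>>> apply_moves:
  deltas:
    - [29.3,7.6,0,0,0,-0.93,4]
    - [29.3,7.6,0,0,0,-0.93,4]
    - [29.3,7.6,0,0,0,-0.93,4]
    - [29.3,7.6,0,0,0,-0.93,4]
    - [29.3,7.6,0,0,0,-0.93,4]

```text
time: 26.08
position: [0.4817, 0.297, 0.2026]
eef_rot: [[-0.882, 0.471, -0.001], [0.471, 0.882, 0.003], [0.002, 0.003, -1.0]]
contact_force: [-0.1, -0.1, -0.0]
width: 0.468
grasp_force: 0.0
```

>>> apply_moves:
  deltas:
    - [0,0,2,0,0,-0.64,4]
    - [0,0,4,0,0,-0.64,4]
    - [0,0,4,0,0,-0.64,4]
    - [0,0,4,0,0,-0.64,4]
    - [0,0,4,0,0,-0.64,4]

```text
time: 26.7
position: [0.4817, 0.2946, 0.162]
eef_rot: [[-0.99, -0.141, -0.002], [-0.141, 0.99, 0.003], [0.001, 0.003, -1.0]]
contact_force: [-0.0, -0.0, 0.9]
width: 0.469
grasp_force: 0.0
```

Run:
```python
from h import *
B=np.array([.4857,.2878]);R=Rdown(BYAW)
print(sensors.get_obs()["position"])
show([[([*B,.066],R,4)]])
```

```text
[0.4817 0.2946 0.162 ]
call
   [-0.3, -0.8, 9.6, 0.0, 0.0, 0.01, 4]
```

>>> apply_moves:
  deltas:
    - [-0.3,-0.8,0,0,0,0.01,4]
    - [-0.3,-0.8,4,0,0,0.01,4]
    - [-0.3,-0.8,7,0,0,0.01,4]
    - [-0.3,-0.8,9.6,0,0,0.01,4]
    - [-0.3,-0.8,9.6,0,0,0.01,4]

```text
time: 27.32
position: [0.483, 0.285, 0.062]
eef_rot: [[-0.991, -0.13, -0.009], [-0.13, 0.992, -0.001], [0.009, 0.0, -1.0]]
contact_force: [0.5, 0.3, 0.3]
width: 0.465
grasp_force: 0.0
```

>>> apply_moves:
  deltas:
    - [0,0,0,0,0,0,0]
    - [0,0,0,0,0,0,0]
    - [0,0,0,0,0,0,0]
    - [0,0,0,0,0,0,0]
    - [0,0,0,0,0,0,0]
  squeeze: 110

```text
time: 27.95
position: [0.4859, 0.2869, 0.0654]
eef_rot: [[-0.991, -0.131, -0.002], [-0.131, 0.991, 0.003], [0.001, 0.003, -1.0]]
contact_force: [-0.9, 0.3, 6.2]
width: 0.123
grasp_force: 108.3
```

>>> apply_moves:
  deltas:
    - [0,0,-2,0,0,0,0]
    - [0,0,-5,0,0,0,0]
    - [0,0,-8,0,0,0,0]
    - [0,0,-11,0,0,0,0]
    - [0,0,-12.4,0,0,0,0]

```text
time: 28.58
position: [0.4852, 0.2859, 0.1882]
eef_rot: [[-0.991, -0.131, -0.005], [-0.131, 0.991, 0.001], [0.005, 0.001, -1.0]]
contact_force: [0.4, 0.4, -7.2]
width: 0.122
grasp_force: 107.8
```

>>> apply_moves:
  deltas:
    - [-2,-2.5,0,0,0,0,0]
    - [-4.5,-5.5,0,0,0,0,0]
    - [-7.5,-9,0,0,0,0,0]
    - [-9.5,-12,0,0,0,0,0]
    - [-10.5,-13,0,0,0,0,0]

```text
time: 29.2
position: [0.6067, 0.1686, 0.1848]
eef_rot: [[-0.992, -0.129, -0.008], [-0.129, 0.992, -0.001], [0.008, 0.0, -1.0]]
contact_force: [-0.1, 0.3, -7.2]
width: 0.12
grasp_force: 107.9
```

Run:
```python
from h import *
o=sensors.get_obs();print(o["position"],o["joint_pos"],o["contact_force"],o["moment"])
show([[(*tip(np.radians(t),z),0)] for t,z in ((0,.145),(15,.135),(30,.125),(45,.125),(60,.125),(70,.125))])
T=vision.read_camera("top");S=vision.read_camera("side")
cv2.imwrite("pics/lift.png",np.vstack([T[130:330,50:350],S[200:400,180:480]])[:,:,::-1])
```

```text
[0.6067 0.1686 0.1848] [0.17   0.5153 0.1546 1.2179 0.0008 0.0409] [-0.0884  0.3468 -7.2142] [-0.0705  0.0867  0.0219]
call
   [-0.1, 0.4, 0.1, 0.0, -0.01, -0.01, 0]
call
   [0.0, -1.5, -2.1, -0.26, 0.0, 0.0, 0]
call
   [0.0, -1.7, -2.0, -0.26, 0.0, 0.01, 0]
call
   [0.0, -1.4, -3.1, -0.26, 0.0, 0.0, 0]
call
   [0.0, -1.4, -3.0, -0.27, 0.0, 0.0, 0]
call
   [0.0, -0.9, -2.1, -0.17, 0.0, 0.0, 0]
```

View pics/lift.png

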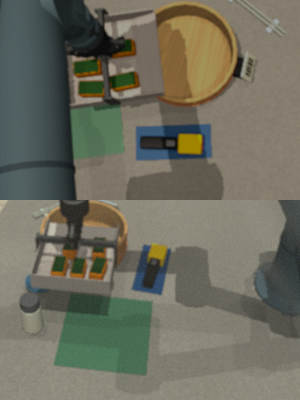

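>>> apply_moves:
  deltas:
    - [0,0,-0.7,-0.09,0,0,0]
    - [0,-0.5,-1.4,-0.18,0,0,0]
    - [0,-1.1,-2,-0.26,0,0,0]

```text
time: 29.68
position: [0.6065, 0.161, 0.2065]
eef_rot: [[-0.991, -0.127, -0.041], [-0.133, 0.957, 0.257], [0.006, 0.26, -0.965]]
contact_force: [-0.5, -0.0, -7.6]
width: 0.121
grasp_force: 108.0
```

>>> apply_moves:
  deltas:
    - [0,-0.6,-0.7,-0.09,0,0,0]
    - [0,-1.2,-1.4,-0.18,0,0,0]
    - [0,-1.7,-2,-0.26,0,0,0]

```text
time: 30.05
position: [0.6098, 0.139, 0.2214]
eef_rot: [[-0.991, -0.112, -0.072], [-0.133, 0.859, 0.494], [0.006, 0.499, -0.867]]
contact_force: [-1.1, 0.9, -6.5]
width: 0.122
grasp_force: 108.1
```

>>> apply_moves:
  deltas:
    - [0,-0.3,-0.6,-0.05,0,0,0]
    - [0,-0.6,-1.2,-0.1,0,0,0]
    - [0,-0.9,-1.8,-0.16,0,0,0]
    - [0,-1.2,-2.4,-0.21,0,0,0]
    - [0,-1.4,-3,-0.26,0,0,0]

```text
time: 30.68
position: [0.6139, 0.1125, 0.2406]
eef_rot: [[-0.991, -0.091, -0.098], [-0.134, 0.704, 0.697], [0.005, 0.704, -0.71]]
contact_force: [-0.4, 0.3, -3.4]
width: 0.117
grasp_force: 108.9
```

>>> apply_moves:
  deltas:
    - [0,-0.3,-0.6,-0.05,0,0,0]
    - [0,-0.6,-1.2,-0.1,0,0,0]
    - [0,-0.9,-1.8,-0.16,0,0,0]
    - [0,-1.2,-2.4,-0.21,0,0,0]
    - [0,-1.4,-3,-0.26,0,0,0]

```text
time: 31.3
position: [0.6185, 0.0817, 0.2525]
eef_rot: [[-0.991, -0.065, -0.117], [-0.134, 0.501, 0.855], [0.004, 0.863, -0.505]]
contact_force: [0.2, 0.1, -3.1]
width: 0.117
grasp_force: 109.1
```

>>> apply_moves:
  deltas:
    - [0,0,0,0,0,0,0]
    - [0,0,0,0,0,0,0]
    - [0,0,0,0,0,0,0]
    - [0,0,0,0,0,0,0]

```text
time: 31.8
position: [0.6185, 0.0815, 0.2527]
eef_rot: [[-0.991, -0.064, -0.116], [-0.132, 0.502, 0.855], [0.004, 0.863, -0.506]]
contact_force: [0.9, -1.0, -3.6]
width: 0.119
grasp_force: 109.1
```

Run:
```python
from h import *
o=sensors.get_obs();print(o["position"],o["joint_pos"],o["contact_force"])
show([[(*tip(np.radians(t),z),0)] for t,z in ((70,.125),(78,.13))])
T=vision.read_camera("top");S=vision.read_camera("side")
cv2.imwrite("pics/tip.png",cv2.resize(np.vstack([T[130:300,90:340],S[180:350,170:420]]),None,fx=1.7,fy=1.7)[:,:,::-1])
cv2.imwrite("pics/tipT.png",T[:,:,::-1]);cv2.imwrite("pics/tipS.png",S[:,:,::-1])
```

```text
[0.6185 0.0815 0.2527] [-0.3585  0.8601  0.4887  1.8792  0.8631 -0.8118] [ 0.9041 -1.0013 -3.5939]
call
   [-0.1, -1.2, -2.3, -0.18, 0.0, 0.0, 0]
call
   [0.0, -0.2, -1.9, -0.14, 0.0, 0.0, 0]
```

View pics/tip.png

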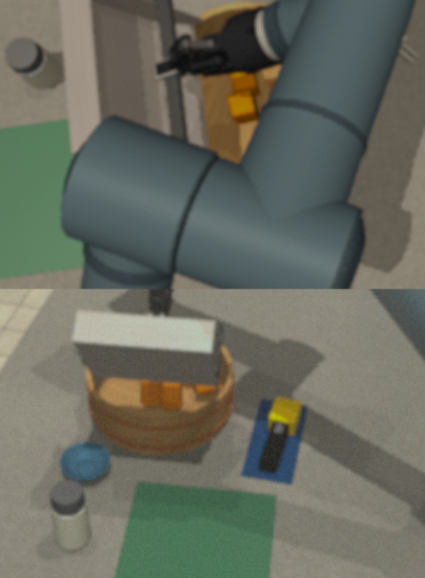

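The weight on the wrist fell from 7.2 to 3.5 N, which matches the empty pan, and the chunks are visible in the tub. I'll measure the uncovered mat and plan the return.

Run:
```python
from h import *
S=cv2.imread("pics/tipS.png")[:,:,::-1].copy()
for b in world_blobs(S,"side",(60,60,30),(95,255,160),0,500): print("mat side",b["px"],b["c"],b["rect"])
o=sensors.get_obs()
def up(t,z): p,R=tip(np.radians(t),z); return [(p,R,0)]
show([up(40,.155),up(20,.165),up(0,.175)])
```

```text
mat side [285.2611 334.1019] [0.4904 0.2996] ((492.1876220703125, 292.2597351074219), (237.3841552734375, 246.5373077392578), 7.322052478790283)
call
   [-0.1, 2.9, 2.7, 0.34, 0.0, 0.0, 0]
call
   [0.0, 1.2, 3.7, 0.35, 0.0, 0.0, 0]
call
   [0.0, 0.9, 3.5, 0.35, 0.0, 0.0, 0]
```

>>> apply_moves:
  deltas:
    - [0,2.6,-1.5,0,0,0,0]
    - [0,2.7,0,0.12,0,0,0]
    - [-0.1,2.8,1.4,0.23,0,0,0]
    - [-0.1,2.9,2.7,0.34,0,0,0]

```text
time: 32.4
position: [0.6145, 0.1189, 0.2637]
eef_rot: [[-0.991, -0.097, -0.087], [-0.131, 0.76, 0.637], [0.004, 0.643, -0.766]]
contact_force: [-1.2, 0.9, -4.5]
width: 0.117
grasp_force: 109.0
```

>>> apply_moves:
  deltas:
    - [0,0.4,1.3,0.12,0,0,0]
    - [0,0.8,2.5,0.23,0,0,0]
    - [0,1.2,3.7,0.35,0,0,0]

```text
time: 32.78
position: [0.6094, 0.1518, 0.2432]
eef_rot: [[-0.991, -0.121, -0.05], [-0.131, 0.932, 0.338], [0.005, 0.342, -0.94]]
contact_force: [-0.2, -0.6, -3.2]
width: 0.12
grasp_force: 108.9
```

>>> apply_moves:
  deltas:
    - [0,0.3,1.2,0.12,0,0,0]
    - [0,0.6,2.4,0.23,0,0,0]
    - [0,0.9,3.5,0.35,0,0,0]
    - [0,0.9,3.5,0.35,0,0,0]

```text
time: 33.28
position: [0.6052, 0.1745, 0.2123]
eef_rot: [[-0.991, -0.135, -0.009], [-0.136, 0.991, 0.003], [0.008, 0.004, -1.0]]
contact_force: [-0.1, -0.3, -3.8]
width: 0.122
grasp_force: 108.9
```

Run:
```python
from h import *
B=np.array([.492,.293]);R=Rdown(BYAW);o=sensors.get_obs();print(o["position"],o["eef_rot"],o["grasp_force"])
show([[([*B,.20],R,0)],[([*B,.066],R,0)]])
S=vision.read_camera("side");cv2.imwrite("pics/backS.png",S[:,:,::-1])
```

```text
[0.6052 0.1745 0.2123] [[-0.9907 -0.1355 -0.0087]
 [-0.1355  0.9908  0.0029]
 [ 0.0082  0.0041 -1.    ]] 108.94835829734802
call
   [9.6, 13.3, 1.4, 0.0, -0.01, 0.0, 0]
call
   [0.0, -0.1, 13.4, 0.0, 0.0, 0.0, 0]
```

>>> apply_moves:
  deltas:
    - [3,2.5,0,0,-0.01,0,0]
    - [6,6,0,0,-0.01,0,0]
    - [8.5,10,0.7,0,-0.01,0,0]
    - [9.6,13.3,1.4,0,-0.01,0,0]
    - [9.6,13.3,1.4,0,-0.01,0,0]

```text
time: 33.95
position: [0.4932, 0.2916, 0.1998]
eef_rot: [[-0.991, -0.133, 0.003], [-0.133, 0.991, 0.004], [-0.003, 0.003, -1.0]]
contact_force: [0.1, -0.1, -2.9]
width: 0.119
grasp_force: 109.1
```

>>> apply_moves:
  deltas:
    - [0,-0.1,4,0,0,0,0]
    - [0,-0.1,8,0,0,0,0]
    - [0,-0.1,11,0,0,0,0]
    - [0,-0.1,12.4,0,0,0,0]
    - [0,-0.1,12.8,0,0,0,0]

```text
time: 34.58
position: [0.4958, 0.2894, 0.0718]
eef_rot: [[-0.992, -0.13, 0.004], [-0.13, 0.992, 0.002], [-0.004, 0.002, -1.0]]
contact_force: [-0.5, 0.1, -3.0]
width: 0.118
grasp_force: 108.9
```

>>> apply_moves:
  deltas:
    - [0,0,0,0,0,0,0]
    - [0,0,0.3,0,0,0,0]
    - [0,0,0.5,0,0,0,0]

```text
time: 34.95
position: [0.4959, 0.2907, 0.0676]
eef_rot: [[-0.991, -0.132, 0.006], [-0.132, 0.991, 0.003], [-0.006, 0.002, -1.0]]
contact_force: [-1.1, -0.2, -3.1]
width: 0.12
grasp_force: 108.9
```

>>> apply_moves:
  deltas:
    - [0,0,0.2,0,0,0,0]
    - [0,0,0.2,0,0,0,0]
    - [0,0,0.2,0,0,0,4.5]
    - [0,0,0.2,0,0,0,4.5]
    - [0,0,0.2,0,0,0,4.5]

```text
time: 35.58
position: [0.4955, 0.2904, 0.0651]
eef_rot: [[-0.991, -0.131, 0.005], [-0.131, 0.991, 0.002], [-0.005, 0.002, -1.0]]
contact_force: [-0.5, -0.4, -0.1]
width: 0.526
grasp_force: 0.0
```

>>> apply_moves:
  deltas:
    - [0,0,-1,0,0,0,4.5]
    - [0,0,-4,0,0,0,4.5]
    - [0,0,-8,0,0,0,4.5]
    - [0,0,-13,0,0,0,6]
    - [0,0,-13,0,0,0,6]

```text
time: 36.2
position: [0.4978, 0.2915, 0.2005]
eef_rot: [[-0.991, -0.132, 0.014], [-0.131, 0.991, 0.006], [-0.015, 0.004, -1.0]]
contact_force: [0.3, 0.1, -0.4]
width: 0.703
grasp_force: 0.0
```

>>> apply_moves:
  deltas:
    - [0,-6,0,0,0,0,6]
    - [0,-12,0,0,0,0,6]
    - [4,-18,0,0,0,0,6]
    - [8,-24,0,0,0,0,6]
    - [8,-24,0,0,0,0,6]

```text
time: 36.83
position: [0.4445, 0.0393, 0.1936]
eef_rot: [[-0.992, -0.128, 0.003], [-0.128, 0.992, 0.002], [-0.003, 0.001, -1.0]]
contact_force: [0.3, -0.2, -0.3]
width: 0.701
grasp_force: 0.0
```

Run:
```python
from h import *
T=vision.read_camera("top");S=vision.read_camera("side");o=sensors.get_obs();print(o["position"],o["joint_pos"])
cv2.imwrite("pics/T2.png",T[:,:,::-1]);cv2.imwrite("pics/S2.png",S[:,:,::-1])
for n,im in(("top",T),("side",S)):
    for b in world_blobs(im,n,(24,150,90),(34,255,255),.036,60): print(n,"yellow",b["px"],b["c"],b["n"])
    for b in world_blobs(im,n,(4,170,90),(18,255,255),.03,40): print(n,"orange",b["px"].round(),b["c"],b["n"])
cv2.imwrite("pics/v2.png",cv2.resize(np.vstack([T[120:310,70:350],S[180:370,190:470]]),None,fx=1.55,fy=1.55)[:,:,::-1])
```

```text
[0.4455 0.0401 0.1938] [-0.0538  0.1391 -0.3557  1.0726  0.0022 -0.1821]
top yellow [232.85   176.9167] [0.6648 0.0005] 60
top yellow [261.9444 183.4921] [ 0.6456 -0.0774] 126
top yellow [232.2958 191.493 ] [0.6246 0.0017] 71
top yellow [266.0152 198.1591] [ 0.6052 -0.0879] 132
top yellow [239.1261 273.4518] [ 0.408  -0.0172] 436
top orange [255. 210.] [ 0.5754 -0.0578] 524
top orange [234. 199.] [ 0.6051 -0.0036] 64
side yellow [337.3891 252.569 ] [ 0.4063 -0.0114] 239
side orange [276. 234.] [ 0.6131 -0.0516] 844
```

View pics/v2.png

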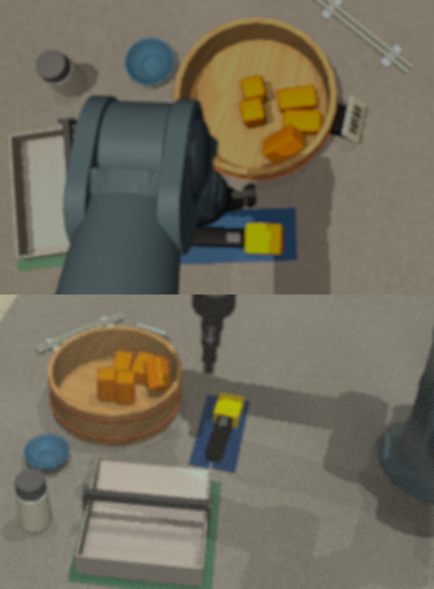

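All five chunks are in the tub, with the lowest one at (283,143), and the pan stands on its mat. The scanner hasn't moved. Next I'll plan its grasp and the aiming pose.

```bash
cat >> h.py <<'E'
LAB=np.array([.6043,-.1739,.058]);_n=np.array([-.19,-.98]);_n/=np.linalg.norm(_n)
def aim(el,dist=.10,gx=.005,gz=.023,dz=0,scyaw_off=0):
    """scanner x axis opposes label direction with elevation el; tool x = -scanner x (in its frame), tool z = -scanner z; gx,gz: TCP in scanner frame"""
    n=np.array([*(_n*np.cos(el)),np.sin(el)]); nose=LAB+dist*n; sx=-n
    sy=np.cross([0,0,1],sx);sy/=np.linalg.norm(sy);sz=np.cross(sx,sy)
    org=nose-.08*sx-.018*sz
    Rs=np.c_[sx,sy,sz]; R=np.c_[-sx,sy,-sz]
    return org+gx*sx+gz*sz,R
E
python3 - <<'E'
from h import *
T=cv2.imread("pics/top0.png")[:,:,::-1].copy()
h=onz("top",[(206.1,272.6)],.034)[0,:2];y=np.array([.4078,-.0178]);d=y-h;print("handle",h,d,np.linalg.norm(d));d/=np.linalg.norm(d)
org=y-.05*d;yaw=np.arctan2(d[1],d[0]);print("origin",org,"yaw",yaw)
g=org+.005*d;R=Rdown(yaw+np.pi);o=sensors.get_obs()
p=onz("top",[(186,257),(262,254),(262,289),(187,290)],0)[:,:2];print("pad corners",p,p.mean(0))
show([[([*g,.10],R,6)],[([*g,.012],R,6)],[([*g,.16],R,0)]])
for el in(0.3,.56): print(aim(el))
m=cv2.imread("pics/T2.png")[:,:,::-1]
cv2.imwrite("pics/lab.png",cv2.resize(m[170:235,255:335],None,fx=7,fy=7,interpolation=cv2.INTER_CUBIC)[:,:,::-1])
E
```

```text
handle [0.4112 0.068 ] [-0.0034 -0.0858] 0.0858800232039281
origin [0.4098 0.0322] yaw -1.6101222807082396
pad corners [[ 0.4553  0.1273]
 [ 0.461  -0.0753]
 [ 0.369  -0.0746]
 [ 0.3685  0.1226]] [0.4134 0.025 ]
call
   [3.8, -0.8, 9.4, 0.0, 0.0, 1.74, 6]
call
   [0.0, 0.0, 8.8, 0.0, 0.0, 0.0, 6]
call
   [0.0, 0.1, -14.8, 0.0, 0.0, 0.0, 0]
(array([ 0.5728, -0.3366,  0.1145]), array([[-0.1818, -0.9817, -0.0562],
       [-0.9379,  0.1903, -0.2901],
       [ 0.2955,  0.    , -0.9553]]))
(array([ 0.5766, -0.3169,  0.1552]), array([[-0.1613, -0.9817, -0.1011],
       [-0.8318,  0.1903, -0.5215],
       [ 0.5312,  0.    , -0.8473]]))
```

View pics/lab.png

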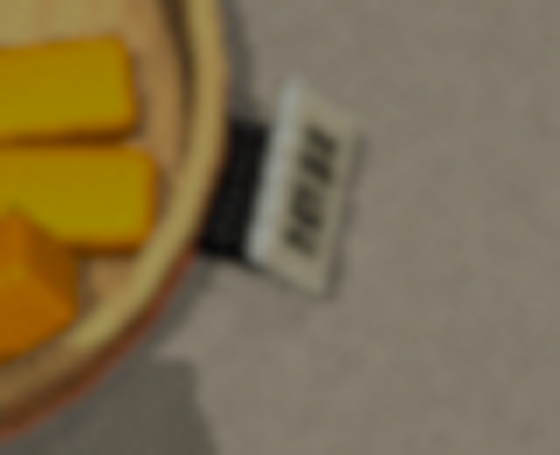

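>>> apply_moves:
  deltas:
    - [3.8,-0.8,4,0,0,0.93,6]
    - [3.8,-0.8,4,0,0,0.93,6]
    - [3.8,-0.8,4,0,0,0.93,6]
    - [3.8,-0.8,4,0,0,0.93,6]
    - [3.8,-0.8,4,0,0,0.93,6]

```text
time: 37.55
position: [0.411, 0.0297, 0.1538]
eef_rot: [[-0.695, 0.719, 0.005], [0.719, 0.695, 0.003], [-0.001, 0.005, -1.0]]
contact_force: [-0.3, -0.3, -0.7]
width: 0.705
grasp_force: 0.0
```

>>> apply_moves:
  deltas:
    - [0,0,3,0,0,0.81,6]
    - [0,0,5.4,0,0,0.81,6]
    - [0,0,5.4,0,0,0.81,6]
    - [0,0,5.4,0,0,0.81,6]
    - [0,0,5.4,0,0,0.81,6]

```text
time: 38.17
position: [0.4112, 0.0299, 0.0997]
eef_rot: [[0.039, 0.999, 0.005], [0.999, -0.039, 0.003], [0.003, 0.005, -1.0]]
contact_force: [-0.6, 0.5, 0.1]
width: 0.702
grasp_force: 0.0
```

Run:
```python
from h import *
org=np.array([.4098,.0322]);yaw=-1.605;d=np.array([np.cos(yaw),np.sin(yaw)])
S=vision.read_camera("side")
for b in world_blobs(S,"side",(24,150,90),(34,255,255),.036,60): print("yellow",b["px"],b["c"],b["n"])
g=org+.005*d;R=Rdown(yaw+np.pi);o=sensors.get_obs();print(o["position"],g)
show([[([*g,.012],R,6)]])
```

```text
yellow [337.2596 252.4808] [ 0.4068 -0.0117] 208
[0.4113 0.0298 0.0997] [0.4096 0.0272]
call
   [-0.3, -0.2, 8.8, 0.0, 0.0, -0.01, 6]
```

>>> apply_moves:
  deltas:
    - [-0.3,-0.2,4,0,0,0,6]
    - [-0.3,-0.2,8.7,0,0,0,6]
    - [-0.3,-0.2,8.7,0,0,0,6]
    - [-0.3,-0.2,8.7,0,0,0,0]
    - [-0.3,-0.2,8.7,0,0,0,0]
  squeeze: 60

```text
time: 38.85
position: [0.411, 0.0263, 0.0148]
eef_rot: [[0.037, 0.999, 0.008], [0.999, -0.037, 0.002], [0.002, 0.008, -1.0]]
contact_force: [-0.1, -0.0, 0.1]
width: 0.362
grasp_force: 59.2
```

>>> apply_moves:
  deltas:
    - [0,0,0,0,0,0,0]
    - [0,0,0,0,0,0,0]
    - [0,0,0,0,0,0,0]

```text
time: 39.22
position: [0.411, 0.0263, 0.0147]
eef_rot: [[0.037, 0.999, 0.009], [0.999, -0.037, 0.003], [0.003, 0.008, -1.0]]
contact_force: [-0.7, 1.6, 7.5]
width: 0.364
grasp_force: 60.1
```

>>> apply_moves:
  deltas:
    - [0,0,-3,0,0,0,0]
    - [0,0,-8,0,0,0,0]
    - [0,0,-14,0,0,0,0]
    - [0,0,-18,0,0,0,0]
    - [0,0,-18,0,0,0,0]

```text
time: 39.85
position: [0.4113, 0.0255, 0.197]
eef_rot: [[0.037, 0.999, 0.014], [0.999, -0.037, 0.001], [0.002, 0.014, -1.0]]
contact_force: [0.8, 0.6, -2.2]
width: 0.359
grasp_force: 60.3
```

```bash
sed -i 's/^LAB=.*/LAB=np.array([.602,-.174,.058]);_n=np.array([-.2,-.98]);_n\/=np.linalg.norm(_n)/; s/gz=.023/gz=.013/' h.py
python3 - <<'E'
from h import *
o=sensors.get_obs();print(o["position"],o["eef_rot"],o["grasp_force"])
p,R=aim(.56);print(p); y=np.arctan2(_n[1],_n[0])
R0=o["eef_rot"];yaw0=np.arctan2(R0[1,0],R0[0,0]); y+=2*np.pi; print(yaw0,y)
q=o["position"]; P1=q+(p-q)*.3;P2=q+(p-q)*.65
f=lambda P,yy:[([P[0],P[1],.2],Rdown(yy),0)]
show([f(P1,yaw0+(y-yaw0)*.31),f(P2,yaw0+(y-yaw0)*.62),f(p,yaw0+(y-yaw0)*.93),[(p+[0,0,.03],R,0)],[(p,R,0)]])
E
```

```text
[0.4113 0.0255 0.197 ] [[ 0.0373  0.9992  0.0138]
 [ 0.9993 -0.0373  0.0014]
 [ 0.0019  0.0138 -0.9999]] 60.25791049003601
[ 0.5718 -0.3219  0.1467]Traceback (most recent call last):
  File "<stdin>", line 3, in <module>
NameError: name '_n' is not defined
```

```bash
sed -i 's/gz=.013/gz=.015/; s/gx=.005/gx=.006/' h.py
python3 - <<'E'
from h import *
from h import _n
o=sensors.get_obs()
p,R=aim(.56);print(p); y=np.arctan2(_n[1],_n[0])
R0=o["eef_rot"];yaw0=np.arctan2(R0[1,0],R0[0,0]); y+=2*np.pi; print(yaw0,y)
q=o["position"]; P1=q+(p-q)*.3;P2=q+(p-q)*.65
f=lambda P,yy:[([P[0],P[1],.2],Rdown(yy),0)]
show([f(P1,yaw0+(y-yaw0)*.31),f(P2,yaw0+(y-yaw0)*.62),f(p,yaw0+(y-yaw0)*.93),[(p+[0,0,.03],R,0)],[(p,R,0)]])
E
```

```text
[ 0.5722 -0.32    0.1479]
1.533482844831177 4.511071872010049
call
   [-10.2, 5.2, -0.2, 0.01, 0.0, -0.92, 0]
call
   [-12.0, -5.7, 0.0, 0.0, 0.01, -0.93, 0]
call
   [-2.6, -13.1, 0.0, 0.0, 0.0, -0.92, 0]
call
   [0.0, 0.0, 2.2, 0.06, 0.56, -0.2, 0]
call
   [-1.6, 0.0, 2.6, 0.0, 0.0, 0.0, 0]
```

>>> apply_moves:
  deltas:
    - [-10.2,5.2,-0.2,0,0,-0.92,0]
    - [-10.2,5.2,-0.2,0,0,-0.92,0]
    - [-10.2,5.2,-0.2,0,0,-0.92,0]
    - [-10.2,5.2,-0.2,0,0,-0.92,0]
    - [-10.2,5.2,-0.2,0,0,-0.92,0]

```text
time: 40.48
position: [0.4554, -0.0781, 0.1936]
eef_rot: [[-0.766, 0.643, 0.002], [0.643, 0.766, 0.003], [0.0, 0.004, -1.0]]
contact_force: [-1.3, 0.3, -1.7]
width: 0.36
grasp_force: 60.1
```

>>> apply_moves:
  deltas:
    - [-12,-5.7,0,0,0,-0.92,0]
    - [-12,-5.7,0,0,0,-0.92,0]
    - [-12,-5.7,0,0,0,-0.92,0]
    - [-12,-5.7,0,0,0,-0.92,0]
    - [-12,-5.7,0,0,0,-0.92,0]

```text
time: 41.1
position: [0.51, -0.1992, 0.1933]
eef_rot: [[-0.976, -0.219, 0.002], [-0.219, 0.976, 0.004], [-0.003, 0.003, -1.0]]
contact_force: [-0.3, -0.3, -1.9]
width: 0.364
grasp_force: 60.2
```

>>> apply_moves:
  deltas:
    - [-2.6,-13.1,0,0,0,-0.92,0]
    - [-2.6,-13.1,0,0,0,-0.92,0]
    - [-2.6,-13.1,0,0,0,-0.92,0]
    - [-2.6,-13.1,0,0,0,-0.92,0]
    - [-2.6,-13.1,0,0,0,-0.92,0]

```text
time: 41.72
position: [0.5636, -0.3216, 0.1929]
eef_rot: [[-0.417, -0.909, 0.002], [-0.909, 0.417, 0.004], [-0.005, -0.0, -1.0]]
contact_force: [0.2, 0.2, -1.9]
width: 0.36
grasp_force: 60.5
```

Run:
```python
from h import *
p,R=aim(.56); o=sensors.get_obs();print(o["position"],o["joint_pos"]);show([[(p+[0,0,.03],R,0)],[(p,R,0)]])
```

```text
[ 0.5636 -0.3216  0.1929] [-0.6183  0.5467  0.2274  1.2518  0.0046 -1.7592]
call
   [-0.5, -0.7, 1.5, 0.06, 0.56, -0.22, 0]
call
   [-1.6, 0.0, 2.6, 0.0, 0.0, 0.0, 0]
```

>>> apply_moves:
  deltas:
    - [-0.5,-0.7,0,0.02,0.18,-0.07,0]
    - [-0.5,-0.7,0.8,0.04,0.37,-0.14,0]
    - [-0.5,-0.7,1.5,0.06,0.56,-0.22,0]
    - [-0.5,-0.7,1.5,0.06,0.56,-0.22,0]
    - [-0.5,-0.7,1.5,0.06,0.56,-0.22,0]

```text
time: 42.35
position: [0.5719, -0.3183, 0.1776]
eef_rot: [[-0.174, -0.978, -0.112], [-0.831, 0.207, -0.517], [0.529, 0.003, -0.849]]
contact_force: [-0.7, 0.1, -2.4]
width: 0.362
grasp_force: 60.6
```

>>> apply_moves:
  deltas:
    - [-0.8,0,1.3,0,0,0,0]
    - [-1.6,0,2.6,0,0,0,0]
    - [-1.6,0,2.6,0,0,0,0]
    - [-1.6,0,2.6,0,0,0,0]

```text
time: 42.85
position: [0.5727, -0.3207, 0.1493]
eef_rot: [[-0.178, -0.978, -0.11], [-0.829, 0.209, -0.519], [0.53, -0.001, -0.848]]
contact_force: [0.9, 0.4, -1.1]
width: 0.368
grasp_force: 60.6
```

Run:
```python
from h import *
p,R=aim(.56); o=sensors.get_obs();print(o["position"],p,o["eef_rot"],o["joint_pos"]);show([[(p,R,0)]])
T=vision.read_camera("top");S=vision.read_camera("side")
for n,im in(("top",T),("side",S)):
    for b in world_blobs(im,n,(24,150,90),(34,255,255),.1,60): print(n,"yellow",b["px"],b["n"])
# predicted head centre (scanner x=.05,z=.018) and nose
E=o["eef_rot"];sx,sz=-E[:,0],-E[:,2];org=o["position"]-.006*sx-.015*sz
nose=org+.08*sx+.018*sz;hd=org+.05*sx+.036*sz
print("nose",nose,"head top px",proj("top",hd),proj("side",hd));v=LAB-nose;print("beam dist",v@sx,"off",v-(v@sx)*sx)
cv2.imwrite("pics/aim.png",np.hstack([cv2.resize(T[160:300,250:390],(560,560)),])[:,:,::-1])
```

```text
[ 0.5727 -0.3207  0.1493] [ 0.5722 -0.32    0.1479] [[-0.1778 -0.9779 -0.1104]
 [-0.829   0.2093 -0.5186]
 [ 0.5302 -0.0007 -0.8479]] [-0.3648  0.5252 -0.0484  0.9009 -0.5514 -1.7518]
call
   [-0.1, 0.1, 0.1, 0.0, 0.0, -0.01, 0]
top yellow [333.8873 204.0423] 71
side yellow [303.1551 168.8449] 187
nose [ 0.5862 -0.2578  0.1126] head top px [[341.8779 196.3409]] [[302.0352 168.07  ]]
beam dist 0.10123106437884999 off [-0.0022 -0.0001 -0.0009]
```

View pics/aim.png

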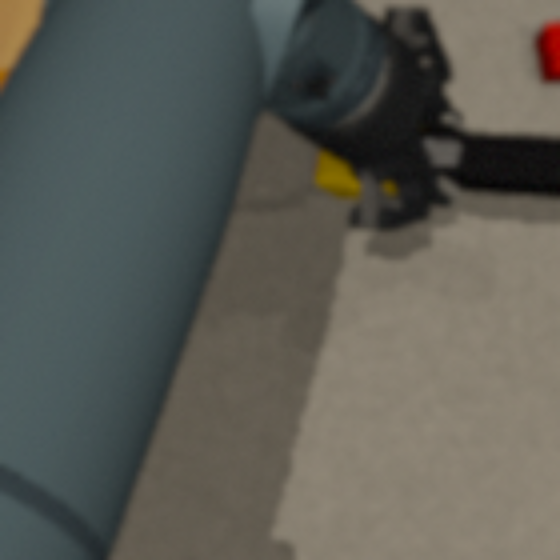

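The side view puts the head within a pixel of the prediction, and the computed beam passes 2 mm from the label's centre at 101 mm. I'll hold still here.

>>> apply_moves:
  deltas:
    - [0,0,0,0,0,0,0]
    - [0,0,0,0,0,0,0]
    - [0,0,0,0,0,0,0]
    - [0,0,0,0,0,0,0]
    - [0,0,0,0,0,0,0]

```text
time: 43.58
position: [0.5729, -0.3202, 0.1494]
eef_rot: [[-0.177, -0.978, -0.11], [-0.829, 0.209, -0.519], [0.53, -0.001, -0.848]]
contact_force: [-0.4, 0.5, -2.4]
width: 0.362
grasp_force: 60.6
```

>>> apply_moves:
  deltas:
    - [0,0,0,0,0,0,0]
    - [0,0,0,0,0,0,0]
    - [0,0,0,0,0,0,0]
    - [0,0,0,0,0,0,0]
    - [0,0,0,0,0,0,0]

```text
time: 44.2
position: [0.5729, -0.3202, 0.1494]
eef_rot: [[-0.177, -0.978, -0.11], [-0.829, 0.209, -0.519], [0.53, -0.001, -0.848]]
contact_force: [-0.1, -0.1, -0.9]
width: 0.358
grasp_force: 60.6
```

>>> apply_moves:
  deltas:
    - [0,0,0,0,0,0,0]
    - [0,0,0,0,0,0,0]
    - [0,0,0,0,0,0,0]
    - [0,0,0,0,0,0,0]
    - [0,0,0,0,0,0,0]

```text
time: 44.82
position: [0.5729, -0.3202, 0.1494]
eef_rot: [[-0.177, -0.978, -0.11], [-0.829, 0.209, -0.519], [0.53, -0.001, -0.848]]
contact_force: [-0.4, -0.4, -1.4]
width: 0.366
grasp_force: 60.6
```

Run:
```python
from h import *
from h import _n
o=sensors.get_obs();q=o["position"];print(q,o["joint_pos"])
pad=np.array([.4134,.0265]);yd=1.548; g=pad+.006*np.array([0,-1])
y=np.arctan2(_n[1],_n[0])+2*np.pi
f=lambda t:[([*(q[:2]+(g-q[:2])*t),.2],Rdown(y+(yd-y)*t),0)]
show([[([*q[:2],.2],Rdown(y),0)],f(.31),f(.62),f(.93),[([*g,.1],Rdown(yd),0)],[([*g,.0155],Rdown(yd),0)]])
```

```text
[ 0.5729 -0.3202  0.1494] [-0.3641  0.5249 -0.0487  0.9008 -0.5513 -1.7518]
call
   [2.7, 0.0, -4.3, 0.0, -0.56, -0.01, 0]
call
   [-9.4, 6.9, 0.0, 0.0, 0.0, 0.92, 0]
call
   [-0.1, 11.7, 0.1, 0.0, 0.0, 0.92, 0]
call
   [9.2, 7.2, 0.0, 0.0, 0.0, 0.92, 0]
call
   [2.5, -0.7, 10.0, 0.0, 0.0, 0.2, 0]
call
   [0.0, 0.1, 8.4, 0.0, 0.0, 0.0, 0]
```

>>> apply_moves:
  deltas:
    - [1.2,0,-2,0,0,0,0]
    - [2.7,0,-4.3,0,-0.18,0,0]
    - [2.7,0,-4.3,0,-0.36,0,0]
    - [2.7,0,-4.3,0,-0.56,-0.01,0]
    - [2.7,0,-4.3,0,-0.56,-0.01,0]

```text
time: 45.45
position: [0.572, -0.3238, 0.2004]
eef_rot: [[-0.204, -0.979, -0.001], [-0.979, 0.204, 0.0], [0.0, 0.001, -1.0]]
contact_force: [-0.2, -0.3, -1.8]
width: 0.363
grasp_force: 60.6
```

>>> apply_moves:
  deltas:
    - [-9.4,6.9,0,0,0,0.92,0]
    - [-9.4,6.9,0,0,0,0.92,0]
    - [-9.4,6.9,0,0,0,0.92,0]
    - [-9.4,6.9,0,0,0,0.92,0]
    - [-9.4,6.9,0,0,0,0.92,0]

```text
time: 46.08
position: [0.5237, -0.2132, 0.2001]
eef_rot: [[-0.902, -0.432, -0.002], [-0.432, 0.902, -0.0], [0.002, 0.001, -1.0]]
contact_force: [0.0, -0.3, -0.8]
width: 0.371
grasp_force: 60.6
```

>>> apply_moves:
  deltas:
    - [-0.1,11.7,0.1,0,0,0.92,0]
    - [-0.1,11.7,0.1,0,0,0.92,0]
    - [-0.1,11.7,0.1,0,0,0.92,0]
    - [-0.1,11.7,0.1,0,0,0.92,0]
    - [-0.1,11.7,0.1,0,0,0.92,0]

```text
time: 46.7
position: [0.4735, -0.1076, 0.1994]
eef_rot: [[-0.89, 0.456, -0.002], [0.456, 0.89, -0.0], [0.001, -0.001, -1.0]]
contact_force: [-0.5, -0.3, -1.4]
width: 0.366
grasp_force: 60.9
```

>>> apply_moves:
  deltas:
    - [9.2,7.2,0,0,0,0.92,0]
    - [9.2,7.2,0,0,0,0.92,0]
    - [9.2,7.2,0,0,0,0.92,0]
    - [9.2,7.2,0,0,0,0.92,0]
    - [9.2,7.2,0,0,0,0.92,0]

```text
time: 47.32
position: [0.4238, -0.002, 0.1996]
eef_rot: [[-0.177, 0.984, -0.001], [0.984, 0.177, -0.001], [-0.0, -0.001, -1.0]]
contact_force: [-0.9, -0.6, -1.8]
width: 0.364
grasp_force: 60.8
```

Run:
```python
from h import *
o=sensors.get_obs();print(o["position"],o["grasp_force"])
g=np.array([.4125,.0205]);show([[([*g,.1],Rdown(1.548),0)],[([*g,.0155],Rdown(1.548),0)]])
```

```text
[ 0.4238 -0.002   0.1996] 60.84843993186951
call
   [2.4, -0.7, 10.0, 0.0, 0.0, 0.2, 0]
call
   [0.0, 0.0, 8.4, 0.0, 0.0, 0.0, 0]
```

>>> apply_moves:
  deltas:
    - [2.4,-0.7,2,0,0,0.2,0]
    - [2.4,-0.7,6,0,0,0.2,0]
    - [2.4,-0.7,10,0,0,0.2,0]
    - [2.4,-0.7,10,0,0,0.2,0]
    - [2.4,-0.7,10,0,0,0.2,0]

```text
time: 47.95
position: [0.4135, 0.0199, 0.101]
eef_rot: [[0.017, 1.0, -0.0], [1.0, -0.017, 0.001], [0.001, -0.0, -1.0]]
contact_force: [0.1, -0.2, -1.7]
width: 0.366
grasp_force: 60.7
```

>>> apply_moves:
  deltas:
    - [0,0,4,0,0,0,0]
    - [0,0,7,0,0,0,0]
    - [0,0,8,0,0,0,0]
    - [0,0,8.2,0,0,0,0]
    - [0,0,8.2,0,0,0,0]

```text
time: 48.58
position: [0.4144, 0.0196, 0.0192]
eef_rot: [[0.018, 1.0, 0.001], [1.0, -0.018, 0.001], [0.001, 0.001, -1.0]]
contact_force: [0.3, -0.2, -1.9]
width: 0.361
grasp_force: 60.9
```

>>> apply_moves:
  deltas:
    - [0,0,0.3,0,0,0,0]
    - [0,0,0.4,0,0,0,0]
    - [0,0,0.4,0,0,0,6]
    - [0,0,0.4,0,0,0,6]
    - [0,0,0.4,0,0,0,6]

```text
time: 49.2
position: [0.413, 0.0198, 0.014]
eef_rot: [[0.018, 1.0, -0.001], [1.0, -0.018, 0.002], [0.001, -0.001, -1.0]]
contact_force: [-1.0, -0.0, 0.8]
width: 0.7
grasp_force: 0.0
```

>>> apply_moves:
  deltas:
    - [0,0,-3,0,0,0,6]
    - [0,0,-9,0,0,0,6]
    - [0,0,-15,0,0,0,6]
    - [-6,0,-18,0,0,0,6]
    - [-12,0,-18,0,0,0,6]

```text
time: 49.82
position: [0.4132, -0.1002, 0.1967]
eef_rot: [[0.015, 1.0, 0.005], [1.0, -0.015, -0.001], [-0.001, 0.005, -1.0]]
contact_force: [1.1, -0.3, -0.6]
width: 0.703
grasp_force: 0.0
```

>>> apply_moves:
  deltas:
    - [-6,0,0,0,0,0,6]
    - [-12,0,0,0,0,0,6]
    - [-18,0,0,0,0,0,6]
    - [-22,0,0,0,0,0,6]
    - [-22,0,0,0,0,0,6]

```text
time: 50.45
position: [0.407, -0.3216, 0.193]
eef_rot: [[0.022, 1.0, -0.001], [1.0, -0.022, 0.001], [0.001, -0.001, -1.0]]
contact_force: [0.6, 1.2, 1.4]
width: 0.7
grasp_force: 0.0
```

Run:
```python
from h import *
T=vision.read_camera("top");S=vision.read_camera("side")
for b in world_blobs(T,"top",(24,150,90),(34,255,255),.036,200): print("yellow",b["px"],b["c"],b["n"],b["rect"],"origin~",b["c"]+[0,.05])
cv2.imwrite("pics/end.png",cv2.resize(np.vstack([T[120:310,70:350],S[180:370,190:470]]),None,fx=1.55,fy=1.55)[:,:,::-1])
```

```text
yellow [241.9132 272.0845] [ 0.4114 -0.0243] 438 ((411.6696472167969, -23.395639419555664), (59.16034698486328, 45.944759368896484), 89.33891296386719) origin~ [0.4114 0.0257]
```

View pics/end.png

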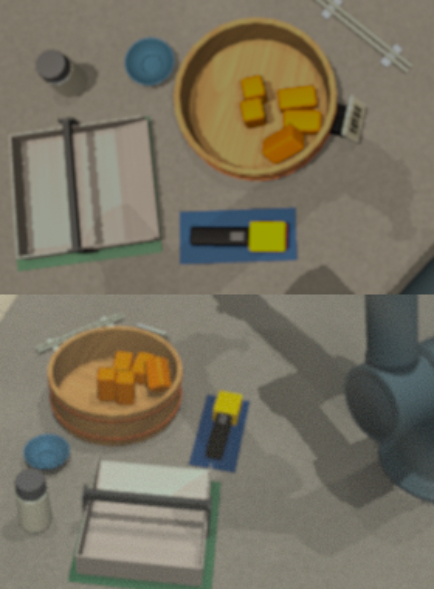

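The scanner lies flat and centred on its blue pad at (240,236). The pan is empty on its mat, the five chunks are in the tub, and the shaker, dish and chopsticks are where they were.

```bash
python3 -c "
from workcell import r
print(r.finish_job())"
```

```text
the job is handed in; nothing more can be done
None
```

I carried out every step and handed the job in at about 50 s; no verdict came back, but the last pictures show all five chunks in the tub, the empty pan on its mat and the scanner flat on its pad, after a hold of about 2 s on the label from 10 cm.

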